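# Strip the pellet die onto its stands

### The job

Strip the steel pellet die from the top down and put each part upright and fully home on the stand made for it: the cap in the small cup, the plunger stem-down in the deep socket, the sleeve over the post, and last the base in the wide cup. Put each part on its stand before you take the next, lower the parts rather than drop them or tip them over, and leave the two bottles standing where they are.

Things in the scene. Friction and masses are not known exactly. Their poses are not given: they have to be found in the camera images.
- die_cap: The pressing cap, top of the steel die stack: a round flange 36 mm across and 10 mm high with a knurled round knob 24 mm across and 18 mm high on top (28 mm in all). Underneath, a recess 28 mm across and 6 mm deep sits loosely over the plunger's head. Origin: centre of its underside (the flange's lower rim), z up. About 0.1 kg.
- die_plunger: The plunger, below the cap, steel: a stem 23 mm across and 52 mm long (foot chamfered to 16 mm), a collar 46 mm across and 8 mm thick, and a round head 24 mm across and 20 mm high (80 mm in all). At the start its stem stands in the sleeve's bore on the base's spigot, the collar 10 mm above the sleeve; the cap covers the top 6 mm of its head. Origin: centre of the stem's foot, z up. 0.32 kg.
- die_sleeve: The sleeve, below the plunger: a plain steel tube 54 mm across outside, bore 27 mm right through, 58 mm high. At the start it stands on the base, over its spigot. Origin: centre of its lower end, z up. About 0.7 kg.
- die_base: The base, foot of the stack: a steel disc 62 mm across and 22 mm high with a round spigot 22 mm across and 16 mm high on its top (38 mm in all). Stands loose on the worktop at the start; the spigot is hidden in the sleeve's bore. Origin: centre of its underside, z up. About 0.5 kg.
- cap_stand: The small cup, for the cap: a fixed white plastic fitting on a square grey foot plate 88x88x6 mm; origin at the centre of its underside, z up. A shallow cup with a black rubber floor pad, 44 mm across inside at its floor, flaring to 53 mm at its rim. Floor 8 mm and rim 17 mm above the worktop.
- plunger_stand: The deep socket, for the plunger: a fixed white plastic fitting on a square grey foot plate 88x88x6 mm; origin at the centre of its underside, z up. An upright tube with a hole 32 mm across, its mouth flaring to 43 mm. Floor of the hole 8 mm, top of the mouth 41 mm above the worktop; the plunger stands in it on its foot.
- sleeve_stand: The post, for the sleeve: a fixed white plastic fitting on a square grey foot plate 88x88x6 mm; origin at the centre of its underside, z up. A round shoulder 58 mm across whose top is 8 mm above the worktop, and an upright post 16 mm across, tapered to 5 mm over its last 12 mm, its tip 50 mm above the worktop. The sleeve goes over the post and rests on the shoulder.
- base_stand: The wide cup, for the base: a fixed white plastic fitting on a square grey foot plate 88x88x6 mm; origin at the centre of its underside, z up. A shallow cup with a black rubber floor pad, 70 mm across inside at its floor, flaring to 79 mm at its rim. Floor 8 mm and rim 16 mm above the worktop.
- cream_bottle: Bystander: a loose slim cream-coloured bottle with a brown cap, 32 mm across, 98 mm high. Origin: centre of its underside.
- amber_bottle: Bystander: a loose dark brown bottle with a black cap, 63 mm across, 159 mm high. Origin: centre of its underside.
Not all that is in view belongs to the job. What is shaped like the die_sleeve but red is not meant. What is shaped like the die_plunger but turquoise is not meant.

How it is judged:
By the outcome, as a careful person would: the job done as asked, in the order asked, and still so for the second after the job is handed in, with the robot touching nothing.
It also fails if it takes over 120 s, if anything falls off the work surface, if the arm or the gripper's body presses on something with over 40 N, if the wrist force passes 120 N, or if a joint passes its speed limit or range.

### The arm

A 6-joint arm with a two-finger parallel gripper is mounted at the origin on a cart in front of the work surface, level with it; the furniture and walls round the work are solid. World frame = base frame: x ahead of the robot, y to its left, z up, the work surface at z = 0. Lengths are in m, angles in rad, forces in N, time in s.
With the tool pointing down it reaches from about 0.275 to 0.725 m from the base axis. Payload 5.6 kg.
Tool frame: the origin (TCP) lies at the very end of the fingers, on their centre line; the grasp point (between the pads) lies 19 mm behind it; z points along the fingers, x is the direction in which the jaws open and shut, and the axes are right-handed (so a half turn about z gives the same grasp; the last joint's range is limited). The gripper opens to 85 mm and grips with 20 to 120 N. Pads are 22 mm wide; open, the fingers measure 114 mm over their backs; the gripper's body (76 mm by 85 mm) begins 54 mm behind the grasp point. The pads swing forward as they close: fully open they stand 13 mm farther back than shut.
Start: joints at [-0.82, 0.255, 0.108, 0, -1.424, -0.285], TCP at [0.247, -0.491, 0.231] pointing down, gripper open.
Joint ranges: [-2.95, 2.95], [-1.21, 1.97], [-1.09, 1.5], [-2.87, 1.71], [-2.94, -0.07], [-3.05, 3.05]. Speed limits (rad/s): [2.57, 2.57, 3.14, 3.14, 3.14, 3.14].

### API

Orientations are given as a unit quaternion [w, x, y, z].
In Python, from bench import env gives the robot as it stands.
- The arm moves only by the tool arm_command, never from a script. Its argument "increments" is a list of rows, each a list of 7 numbers: the shift along the tool's x, y, z in m, then the turn, a rotation vector about the tool's x, y, z in degrees, then the opening, from 0 (shut) to 1 (fully open). A call has 1 to 20 rows; each row is the pose to reach, as a shift and turn from the pose measured when the call began, along the tool's axes at that moment; what a row does not reach only later rows make up. A row lasts 1/10 s, in which the tool goes at most 50 mm and 8.59 degrees, less where a joint would pass 70% of its speed; a pose out of reach is approached as far as the arm can. A call with a gripper value outside its range is refused whole. The fingers move at their own pace and stop on an object; "squeeze" is the grip in N (left out, the last holds). Time passes only in rows, so rows that repeat a pose let the fingers close. It gives the time, the measured TCP pose, the force and the opening at its end, in the units of the state.
- env.observe(): the state, without advancing time (a new reading comes with each control period).
- env.read_camera(name): name is "scene" or "top" or "wrist"; returns the picture (384x512x3 uint8, red, green, blue); there is no depth.
- env.camera_params(name): a dict with "K" (3x3 intrinsics, pixels), "dist" ([k1, k2, p1, p2, k3] as OpenCV has them; the pictures are not rectified), "rvec" (rotation vector, rad) and "tvec" (3), from world to camera coordinates, as OpenCV has them. Camera axes: x right, y down, z forward; pixel columns grow to the right and rows downward; lengths in m; the calibration is good to about 2 mm. A picture is of the moment at which its call begins: read the wrist's pose just before it. camera_params takes no time and is no camera call; for the wrist camera it gives the pose at the moment of the call.
- env.finish_job(): hands the job in, once; it reports no verdict.
The state is a dict: "t": time; "qpos": joint angles; "joint_vel": joint speeds; "joint_torque": joint torques, N m; "tool_pos": TCP position; "ee_rot": TCP orientation; "ft_force": force on the tool from outside, world axes, zero at the start; "moment": the same for the moment, N m; "opening": opening from 0.0 (shut) to 1.0 (fully open).
Only numpy, scipy, OpenCV 4.12 (cv2) and the standard library are available. Lean on these libraries where they do the work, as an engineer would, in place of code of your own. Each camera call takes 0.05 s, during which the arm holds its last target.

## Working session

There is one attempt and no reset: what is moved stays moved. The work goes in short steps, Python scripts to look and compute and a tool call to move; the robot and the scene stay as the last step left them, time stands still between calls to the robot, and variables do not carry over. Pictures are saved under pics/ and viewed, and the job is handed in when it is done.

Besides the shell and the picture viewer there is one more tool, called after "Request:" as name(argument=value, ...) on one line, values as JSON. arm_command: Moves the arm, as the interface text tells. Its arguments: {"type":"object","properties":{"increments":{"type":"array","items":{"type":"array","items":{"type":"number"}}},"squeeze":{"type":"number"}},"required":["increments"]}

```bash
ls; mkdir -p pics; python3 - <<'E'
from bench import env
import cv2
print(env.observe())
for n in ("scene","top","wrist"):
    im=env.read_camera(n); cv2.imwrite(f"pics/{n}0.png",im[:,:,::-1])
    p=env.camera_params(n); print(n,p)
E
```

```text
pics
{'t': 0.0, 'qpos': array([-8.20392293e-01,  2.55730261e-01,  1.06979955e-01, -5.02123817e-04,
       -1.42390307e+00, -2.84602882e-01]), 'joint_vel': array([ 0.00016623,  0.00074161,  0.00059107,  0.00049444,  0.00039342,
       -0.00063222]), 'joint_torque': array([ 4.48828350e-04, -3.86630559e+01,  2.37934273e+01,  5.36513463e+00,
       -6.11022057e-03, -2.74903539e-05]), 'tool_pos': array([ 0.24685498, -0.49091701,  0.23039072]), 'ee_rot': array([-8.29670281e-04,  5.24846084e-01,  8.51196607e-01,  4.85247761e-04]), 'ft_force': array([1.41114099, 0.03590527, 0.13524996]), 'moment': array([-0.04244913, -0.00632663, -0.03473704]), 'opening': 0.994497150709164}
scene {'K': array([[442.45771747,   0.        , 260.53062966],
       [  0.        , 442.45771747, 187.58361463],
       [  0.        ,   0.        ,   1.        ]]), 'dist': array([-0.00305736,  0.        ,  0.        ,  0.        ,  0.        ]), 'rvec': array([ 0.74318957, -2.43882248,  1.31626978]), 'tvec': array([0.47485252, 0.26653697, 0.99921005])}
top {'K': array([[470.73123323,   0.        , 252.73373096],
       [  0.        , 470.73123323, 193.83751173],
       [  0.        ,   0.        ,   1.        ]]), 'dist': array([0.04655375, 0.        , 0.        , 0.        , 0.        ]), 'rvec': array([ 2.1744462 , -2.23126615,  0.07490622]), 'tvec': array([0.00621384, 0.57407816, 1.41630025])}
wrist {'K': array([[273.92196815,   0.        , 253.66159769],
       [  0.        , 273.92196815, 195.99978861],
       [  0.        ,   0.        ,   1.        ]]), 'dist': array([-0.00750765,  0.        ,  0.        ,  0.        ,  0.        ]), 'rvec': array([-1.5522529 , -2.5141014 , -0.38954733]), 'tvec': array([ 0.54990857, -0.04083937,  0.37959119])}
```

View pics/scene0.png

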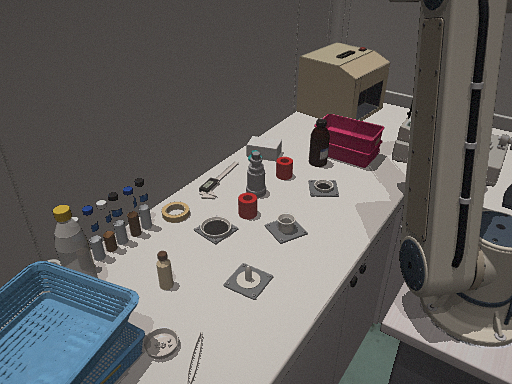

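View pics/top0.png

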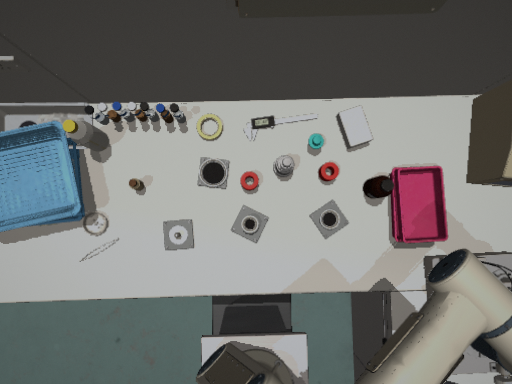

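View pics/wrist0.png

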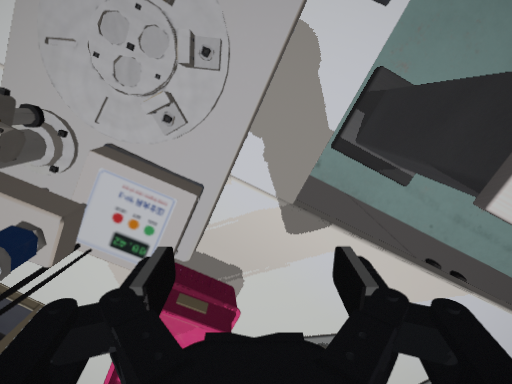

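```bash
cat > h.py <<'E'
from bench import env
import cv2, numpy as np
from scipy.spatial.transform import Rotation as R
def P(n):
    p=env.camera_params(n); Rm=cv2.Rodrigues(p["rvec"])[0]; return p,Rm,p["tvec"]
def proj(n,X,p=None):
    p=p or env.camera_params(n)
    return cv2.projectPoints(np.asarray(X,float).reshape(-1,3),p["rvec"],p["tvec"],p["K"],p["dist"])[0].reshape(-1,2)
def back(n,uv,z,p=None):
    p=p or env.camera_params(n); Rm=cv2.Rodrigues(p["rvec"])[0]
    u=cv2.undistortPoints(np.asarray(uv,float).reshape(-1,1,2),p["K"],p["dist"]).reshape(-1,2)
    d=np.c_[u,np.ones(len(u))]@Rm; c=-Rm.T@p["tvec"]
    return c+d*((z-c[2])/d[:,2])[:,None]
def crop(im,x0,y0,w,h,s,out):
    c=cv2.resize(im[y0:y0+h,x0:x0+w],None,fx=s,fy=s,interpolation=cv2.INTER_CUBIC); cv2.imwrite(out,c[:,:,::-1])
def circ(z,r,c,n=72):
    a=np.linspace(0,2*np.pi,n); return np.c_[c[0]+r*np.cos(a),c[1]+r*np.sin(a),np.full(n,z)]
E
python3 - <<'E'
from h import *
im=cv2.imread("pics/top0.png")[:,:,::-1]
crop(im,120,100,150,160,4,"pics/tL.png".replace("tL","tL")); crop(im,230,110,180,140,4,"pics/tR.png")
im=cv2.imread("pics/scene0.png")[:,:,::-1]
crop(im,140,140,210,160,3.8,"pics/s1.png")
for nm,uv,z in [("stack",(285,160),.15),("amber",(378,187),.0),("cream",(136,184),0.),("wide",(213,173),.016),("sock",(250,224),.041),("cup",(329,219),.017),("post",(178,235),.008)]:
    print(nm,back("top",[uv],z))
E
```

```text
stack [[ 0.65846036 -0.09795596  0.15      ]]
amber [[ 0.58608907 -0.39475374  0.        ]]
cream [[0.61394904 0.3468843  0.        ]]
wide [[0.64045776 0.1105161  0.016     ]]
sock [[0.48311282 0.00232961 0.041     ]]
cup [[ 0.49172688 -0.23766682  0.017     ]]
post [[0.4553402 0.2208874 0.008    ]]
```

View pics/tL.png

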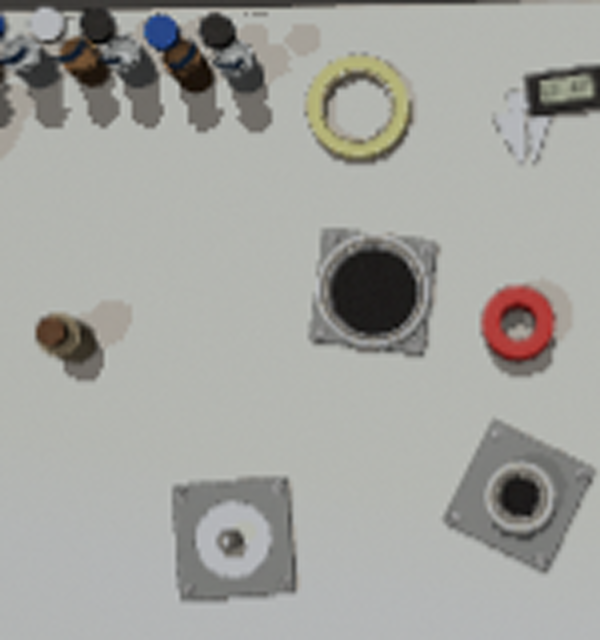

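View pics/tR.png

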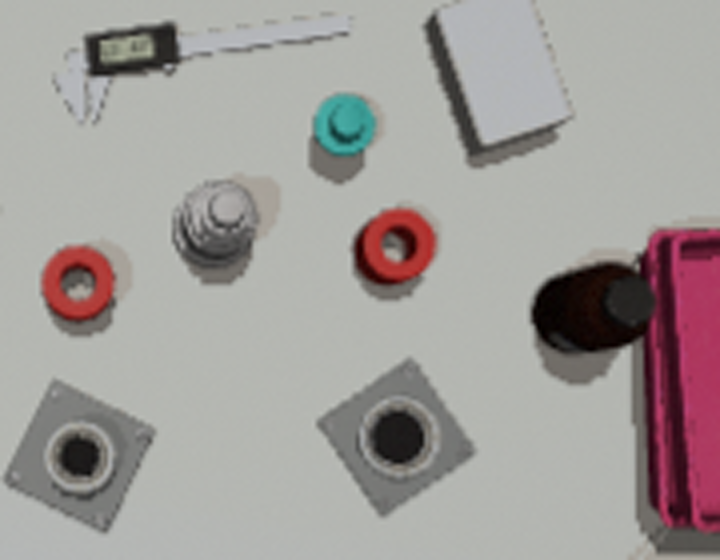

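View pics/s1.png

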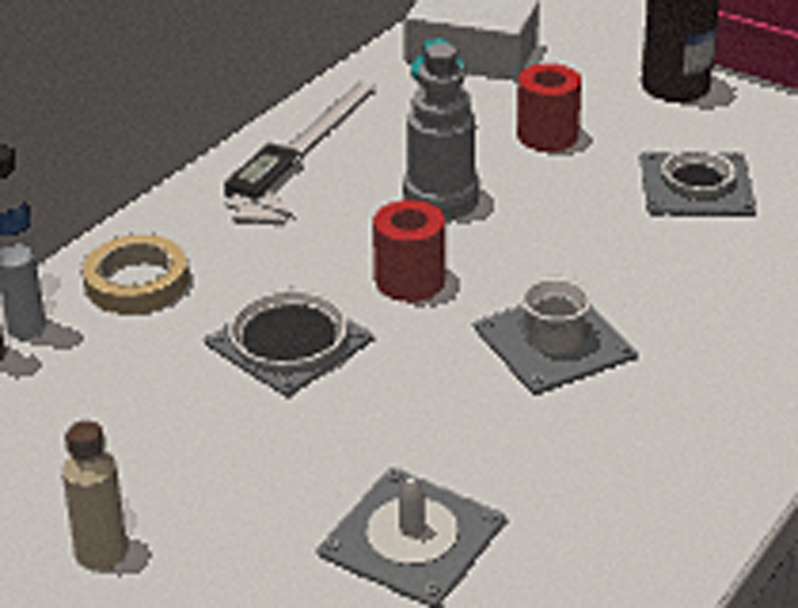

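```bash
cat > ov.py <<'E'
from h import *
G=dict(stack=(.652,-.094),cup=(.4905,-.2385),sock=(.484,.0035),wide=(.641,.110),post=(.456,.2215),redA=(.62,0),redB=(.64,-.21))
def rings(c):
    return dict(stack=[(.14,.012),(.122,.018),(.098,.023),(.080,.027),(.022,.031),(0,.031)],cup=[(.017,.0265)],sock=[(.041,.0215)],wide=[(.016,.0395)],post=[(.008,.029),(.05,.0025)],redA=[(.058,.027)],redB=[(.058,.027)])[c]
E
python3 - <<'E'
from ov import *
for nm,uv,z in [("knob",(286.4,161.9),.14),("cup",(329.4,218.9),.017),("sock",(249.9,223.8),.041),("wide",(213.4,172.4),.016),("post",(177.9,234.6),.008),("redA",(249.2,180.2),.058),("redB",(329,170.6),.058),("turq",(316,140.2),.08)]:
    b=back("top",[uv],z)[0]; G[nm]=b[:2]; print(nm,b.round(4), np.hypot(*b[:2]).round(3))
G["stack"]=G["knob"]
for n,(x0,y0,w,h,s),o in [("top",(165,130,185,130,4.3),"ovt"),("scene",(180,140,170,160,4.4),"ovs")]:
    im=cv2.imread(f"pics/{n}0.png")[:,:,::-1]
    c=cv2.resize(im[y0:y0+h,x0:x0+w],None,fx=s,fy=s,interpolation=cv2.INTER_CUBIC)
    for k in ["stack","cup","sock","wide","post","redA","redB"]:
        for z,r in rings(k):
            q=(proj(n,circ(z,r,G[k]))-[x0,y0]+.5)*s-.5
            cv2.polylines(c,[q.round().astype(int)],True,(0,255,0),1)
    cv2.imwrite(f"pics/{o}.png",c[:,:,::-1])
E
```

```text
knob [ 0.6543 -0.1026  0.14  ] 0.662
cup [ 0.492  -0.2389  0.017 ] 0.547
sock [0.4837 0.0026 0.041 ] 0.484
wide [0.6423 0.1093 0.016 ] 0.651
post [0.4566 0.2212 0.008 ] 0.507
redA [0.6124 0.0015 0.058 ] 0.612
redB [ 0.6349 -0.2353  0.058 ] 0.677
turq [ 0.7228 -0.1964  0.08  ] 0.749
```

View pics/ovt.png

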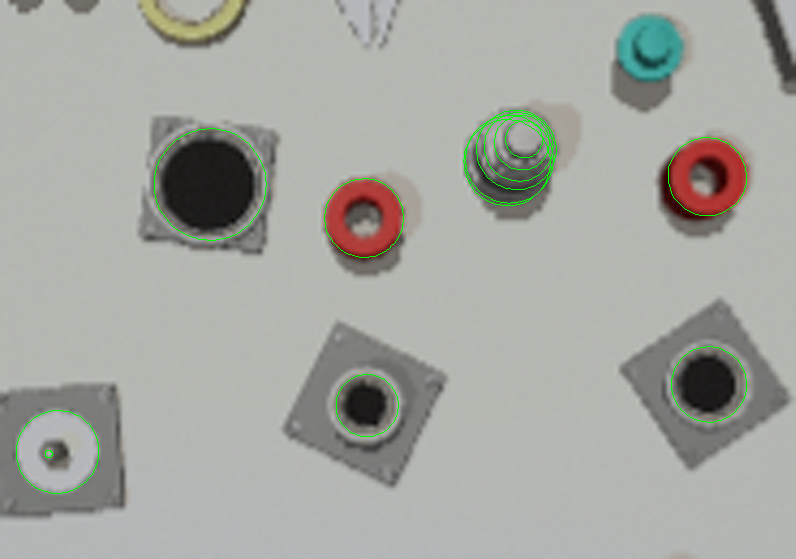

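View pics/ovs.png

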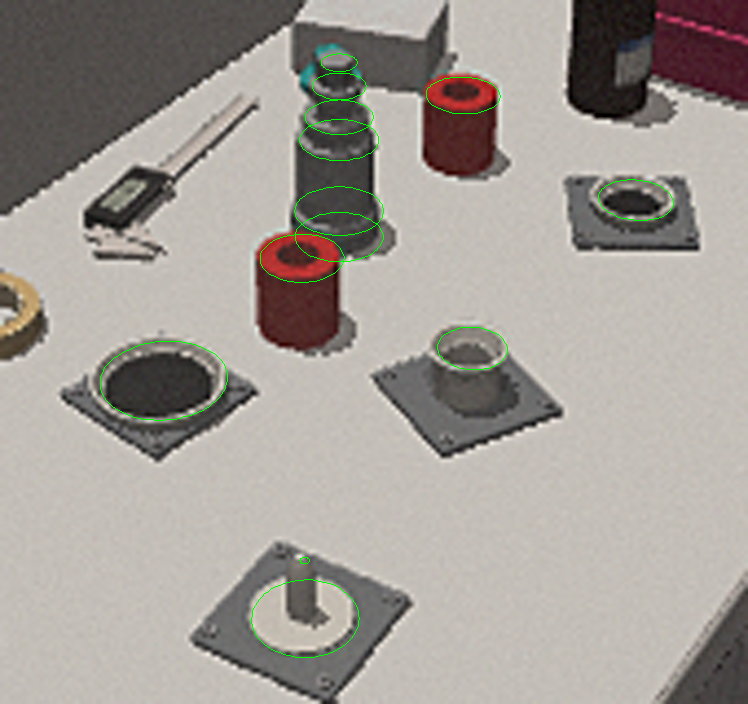

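```bash
cat >> h.py <<'E'
def T():
    o=env.observe(); q=o["ee_rot"]; return np.array(o["tool_pos"]),R.from_quat([q[1],q[2],q[3],q[0]]),o
def goto(X,yaw=90,show=True):
    "tool-frame shift and rotvec(deg) to reach X, tool down with jaw axis at yaw"
    p,r,o=T(); a=np.radians(yaw)
    Rt=R.from_matrix(np.array([[np.cos(a),np.sin(a),0],[np.sin(a),-np.cos(a),0],[0,0,-1]]))
    s=r.inv().apply(np.array(X)-p); v=(r.inv()*Rt).as_rotvec(degrees=True)
    print("to",X,"shift mm",(s*1000).round(1),"rot",v.round(2)); return s,v
E
python3 - <<'E'
from h import *
p,Rm,t=P("wrist"); c=-Rm.T@t; pos,r,o=T()
print("cam in tool",r.inv().apply(c-pos), "axis in tool", r.inv().apply(Rm[2]), r.inv().apply(Rm[0]))
goto([.60,-.10,.27])
E
```

```text
cam in tool [ 1.01036893e-04 -7.67563159e-02 -1.43639279e-01] axis in tool [-0.00196718  0.30285659  0.95303411] [0.99999784 0.00122879 0.00167363]
to [0.6, -0.1, 0.27] shift mm [190.9 491.1 -39.2] rot [-2.000e-02 -8.000e-02  2.668e+01]
```

Request:
arm_command(increments=[[0, 0, -0.04, 0, 0, 0, 1], [0.19, 0.49, -0.04, 0, 0, 26.7, 1], [0.19, 0.49, -0.04, 0, 0, 26.7, 1], [0.19, 0.49, -0.04, 0, 0, 26.7, 1], [0.19, 0.49, -0.04, 0, 0, 26.7, 1], [0.19, 0.49, -0.04, 0, 0, 26.7, 1], [0.19, 0.49, -0.04, 0, 0, 26.7, 1], [0.19, 0.49, -0.04, 0, 0, 26.7, 1], [0.19, 0.49, -0.04, 0, 0, 26.7, 1], [0.19, 0.49, -0.04, 0, 0, 26.7, 1], [0.19, 0.49, -0.04, 0, 0, 26.7, 1], [0.19, 0.49, -0.04, 0, 0, 26.7, 1], [0.19, 0.49, -0.04, 0, 0, 26.7, 1], [0.19, 0.49, -0.04, 0, 0, 26.7, 1], [0.19, 0.49, -0.04, 0, 0, 26.7, 1], [0.19, 0.49, -0.04, 0, 0, 26.7, 1]])

```text
t: 1.75
tool_pos: [0.5988, -0.1023, 0.2713]
ee_rot: [-0.0, 0.708, 0.707, 0.0]
ft_force: [-0.4, 0.8, 0.6]
opening: 1.001
```

```bash
cat > look.py <<'E'
import sys
from ov import *
G.update(stack=(.6543,-.1026),cup=(.492,-.2389),sock=(.4837,.0026),wide=(.6423,.1093),post=(.4566,.2212))
def look(out,items=None,s=1.5,x0=0,y0=0,w=512,h=384,ov=True):
    pos,r,o=T(); p=env.camera_params("wrist"); im=env.read_camera("wrist"); np.save("last.npy",im)
    import pickle; pickle.dump(p,open("lastp.pkl","wb"))
    c=cv2.resize(im[y0:y0+h,x0:x0+w],None,fx=s,fy=s,interpolation=cv2.INTER_CUBIC)
    for z,rr,k in (items or []):
        q=(proj("wrist",circ(z,rr,k),p)-[x0,y0]+.5)*s-.5
        cv2.polylines(c,[q.round().astype(int)],True,(0,255,0),1)
    cv2.imwrite(out,c[:,:,::-1]); print(pos.round(4),r.as_rotvec(degrees=True).round(1),o["opening"],o["ft_force"].round(1),"t",o["t"])
E
python3 - <<'E'
from look import *
k=G["stack"]
look("pics/w1.png",[(z,r,k) for z,r in rings("stack")]+[(z,r,G[n]) for n in("sock","wide","cup") for z,r in rings(n)])
E
```

```text
[ 0.5988 -0.1023  0.2713] [-1.273e+02 -1.271e+02 -1.000e-01] 1.001068366580602 [-0.4  0.8  0.6] t 1.75
```

View pics/w1.png

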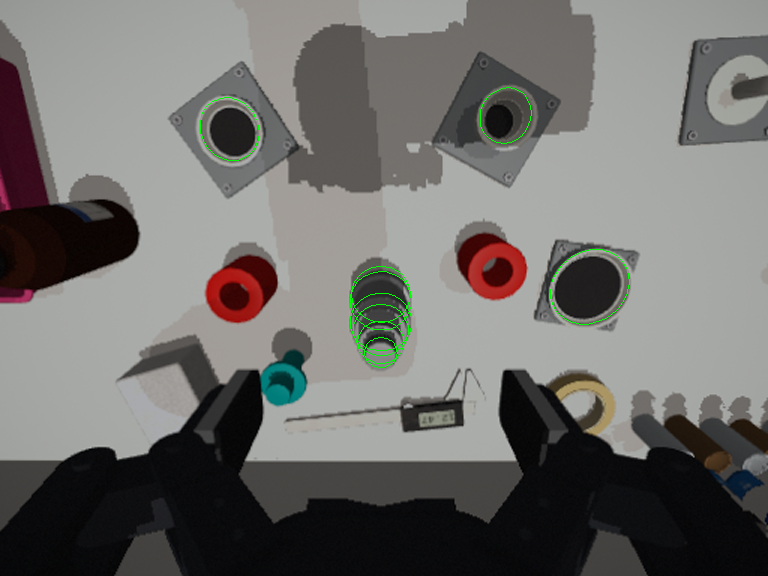

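```bash
python3 - <<'E'
from look import *
import pickle
im=np.load("last.npy");p=pickle.load(open("lastp.pkl","rb"))
k=G["stack"]
def ovl(out,x0,y0,w,h,s,items):
    c=cv2.resize(im[y0:y0+h,x0:x0+w],None,fx=s,fy=s,interpolation=cv2.INTER_CUBIC); d=c.copy()
    for z,rr,kk in items:
        q=(proj("wrist",circ(z,rr,kk),p)-[x0,y0]+.5)*s-.5
        cv2.polylines(d,[q.round().astype(int)],True,(0,255,0),1)
    cv2.imwrite(out,np.hstack([c,d])[:,:,::-1])
ovl("pics/w1s.png",222,165,66,88,6,[(z,r,k) for z,r in rings("stack")])
ovl("pics/w1c.png",105,35,100,100,4,[(z,r,G["cup"]) for z,r in rings("cup")])
E
```

```text
(no output)
```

View pics/w1s.png

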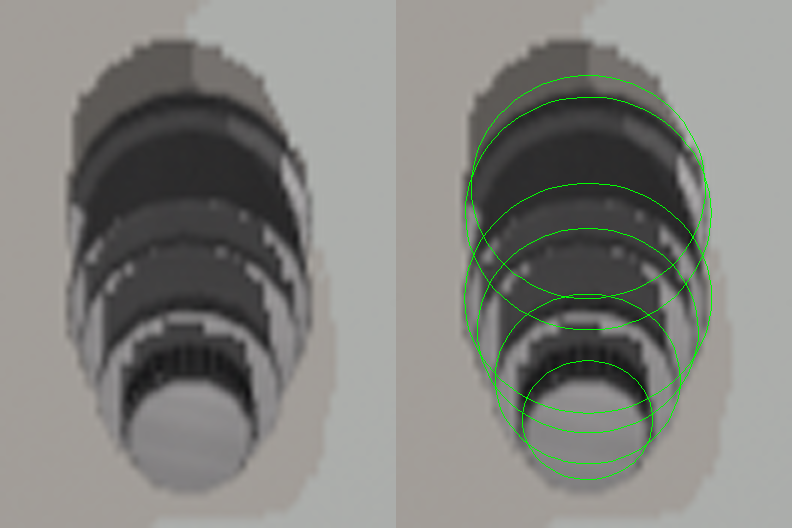

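View pics/w1c.png

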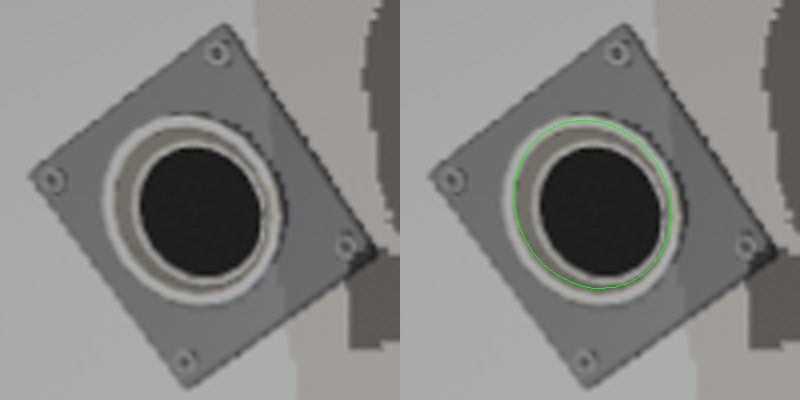

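```bash
python3 - <<'E'
from look import *
import pickle
p=pickle.load(open("lastp.pkl","rb"))
print(back("wrist",[(253.1,237.25)],.14,p), back("wrist",[(154.75,87.6),(200.5/4+104.6,212/4+34.6)],.008,p),back("wrist",[(192/4+104.6,209/4+34.6)],.017,p))
goto([.657,-.1025,.20]);goto([.657,-.1025,.1235])
E
```

```text
[[ 0.65744842 -0.10298041  0.14      ]] [[ 0.49334038 -0.23929212  0.008     ]
 [ 0.49334022 -0.23932689  0.008     ]] [[ 0.49300859 -0.23906729  0.017     ]]
to [0.657, -0.1025, 0.2] shift mm [-0.2 58.1 71.4] rot [-0.   -0.07 -0.09]
to [0.657, -0.1025, 0.1235] shift mm [ -0.3  58.1 147.9] rot [-0.   -0.07 -0.09]
```

Request:
arm_command(increments=[[0, 0.04, 0.03, 0, 0, 0, 0.7], [0, 0.058, 0.07, 0, 0, 0, 0.6], [0, 0.058, 0.1, 0, 0, 0, 0.6], [0, 0.058, 0.12, 0, 0, 0, 0.6], [0, 0.058, 0.135, 0, 0, 0, 0.6], [0, 0.058, 0.143, 0, 0, 0, 0.6], [0, 0.058, 0.1475, 0, 0, 0, 0.6], [0, 0.058, 0.1475, 0, 0, 0, 0.6], [0, 0.058, 0.1475, 0, 0, 0, 0.6]], squeeze=30)

```text
t: 2.7
tool_pos: [0.6573, -0.1024, 0.125]
ee_rot: [0.0, 0.708, 0.706, 0.001]
ft_force: [0.6, 0.2, 0.9]
opening: 0.599
```

```bash
python3 - <<'E'
from look import *
look("pics/w2.png")
im=env.read_camera("scene"); crop(im,200,120,110,80,7,"pics/s2.png")
E
```

```text
[ 0.6573 -0.1024  0.125 ] [127.4 127.1   0.2] 0.5990339973806633 [0.6 0.2 0.9] t 2.7
```

View pics/w2.png

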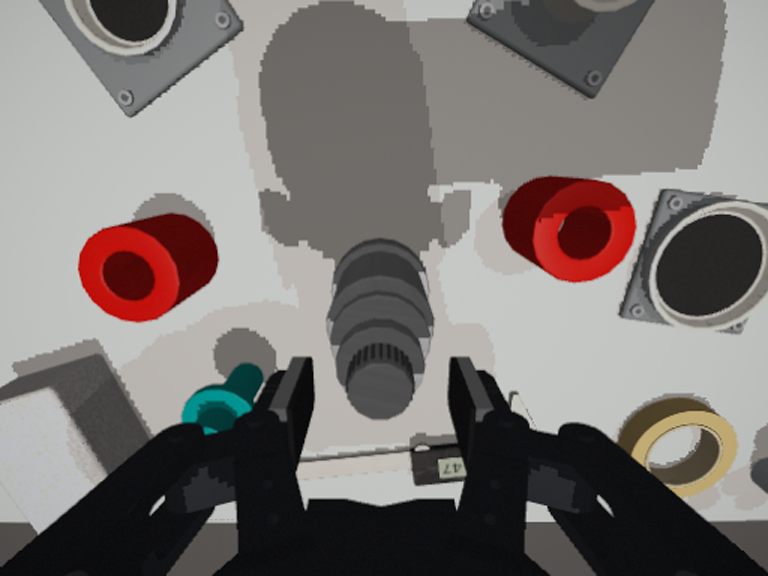

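View pics/s2.png

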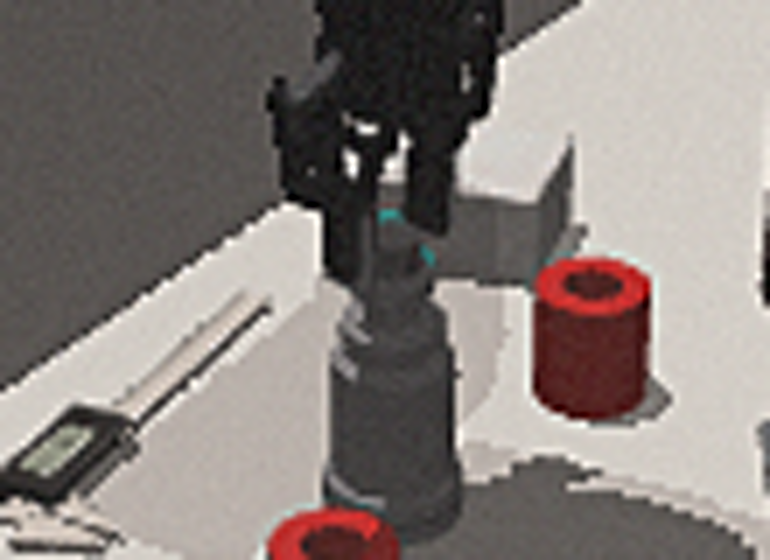

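Request:
arm_command(increments=[[0, 0, 0, 0, 0, 0, 0.2], [0, 0, 0, 0, 0, 0, 0.1], [0, 0, 0, 0, 0, 0, 0], [0, 0, 0, 0, 0, 0, 0], [0, 0, 0, 0, 0, 0, 0], [0, 0, 0, 0, 0, 0, 0], [0, 0, 0, 0, 0, 0, 0]], squeeze=30)

```text
t: 3.5
tool_pos: [0.6578, -0.1024, 0.1257]
ee_rot: [0.001, 0.708, 0.707, 0.001]
ft_force: [-0.0, 0.7, 6.3]
opening: 0.262
```

Request:
arm_command(increments=[[0, 0, -0.003, 0, 0, 0, 0], [0, 0, -0.008, 0, 0, 0, 0], [0, 0, -0.014, 0, 0, 0, 0], [0, 0, -0.025, 0, 0, 0, 0], [0, 0, -0.04, 0, 0, 0, 0], [0, 0, -0.06, 0, 0, 0, 0], [0, 0, -0.08, 0, 0, 0, 0], [0, 0, -0.08, 0, 0, 0, 0], [0, 0, -0.08, 0, 0, 0, 0]])

```text
t: 4.4
tool_pos: [0.6576, -0.1023, 0.2062]
ee_rot: [0.001, 0.708, 0.707, 0.002]
ft_force: [-0.0, 0.8, -1.0]
opening: 0.266
```

```bash
python3 - <<'E'
from look import *
look("pics/w3.png")
im=env.read_camera("scene"); crop(im,200,90,110,110,5,"pics/s3.png")
goto([.436,-.2393,.20])
E
```

```text
[ 0.6576 -0.1023  0.2062] [127.3 127.1   0.3] 0.2655749641656805 [-0.   0.8 -1. ] t 4.4
to [0.436, -0.2393, 0.2] shift mm [-137.4 -220.8    4.2] rot [ 0.07 -0.07 -0.09]
```

View pics/w3.png

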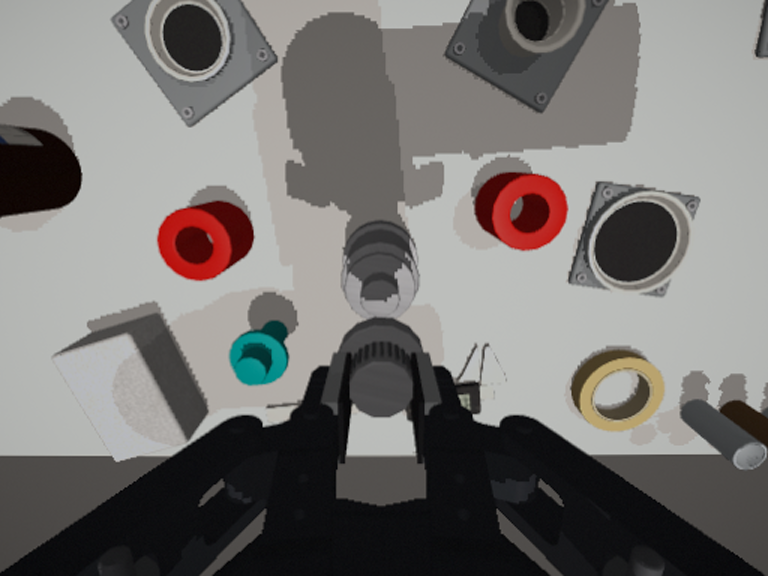

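View pics/s3.png

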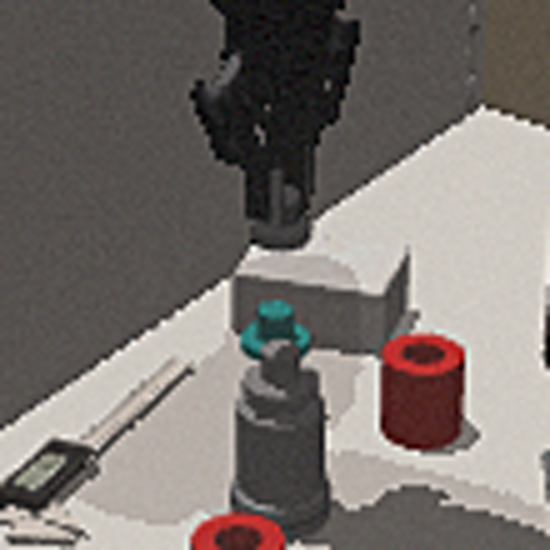

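Request:
arm_command(increments=[[-0.05, -0.08, 0, 0, 0, 0, 0], [-0.137, -0.221, 0.004, 0, 0, 0, 0], [-0.137, -0.221, 0.004, 0, 0, 0, 0], [-0.137, -0.221, 0.004, 0, 0, 0, 0], [-0.137, -0.221, 0.004, 0, 0, 0, 0], [-0.137, -0.221, 0.004, 0, 0, 0, 0], [-0.137, -0.221, 0.004, 0, 0, 0, 0], [-0.137, -0.221, 0.004, 0, 0, 0, 0], [-0.137, -0.221, 0.004, 0, 0, 0, 0]])

```text
t: 5.4
tool_pos: [0.4365, -0.2384, 0.1997]
ee_rot: [-0.0, 0.707, 0.707, 0.001]
ft_force: [0.1, -0.0, -1.3]
opening: 0.263
```

```bash
python3 - <<'E'
from look import *
import pickle
# knob offset seen in w3
k=(.4932,-.2392)
look("pics/w4.png",[(.017,.0265,k),(.008,.022,k)])
pos,r,o=T(); p=env.camera_params("wrist")
print("held knob", back("wrist",[(380.5/1.5,388/1.5)],pos[2]+.0143,p)-pos)
im=np.load("last.npy"); crop(im,180,100,160,120,5,"pics/w4z.png")
E
```

```text
[ 0.4365 -0.2384  0.1997] [-1.273e+02 -1.272e+02 -1.000e-01] 0.26291092773729474 [ 0.1 -0.  -1.3] t 5.4
held knob [[-0.00057269  0.00018747  0.0143    ]]
```

View pics/w4.png

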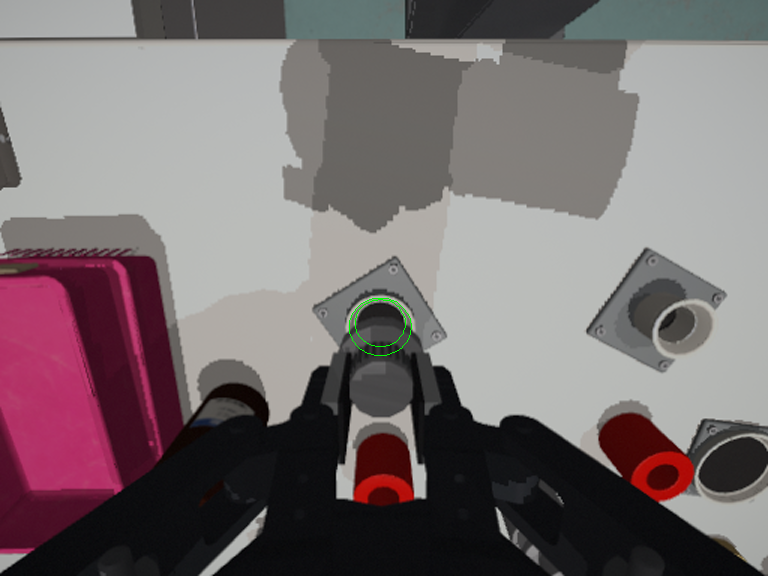

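View pics/w4z.png

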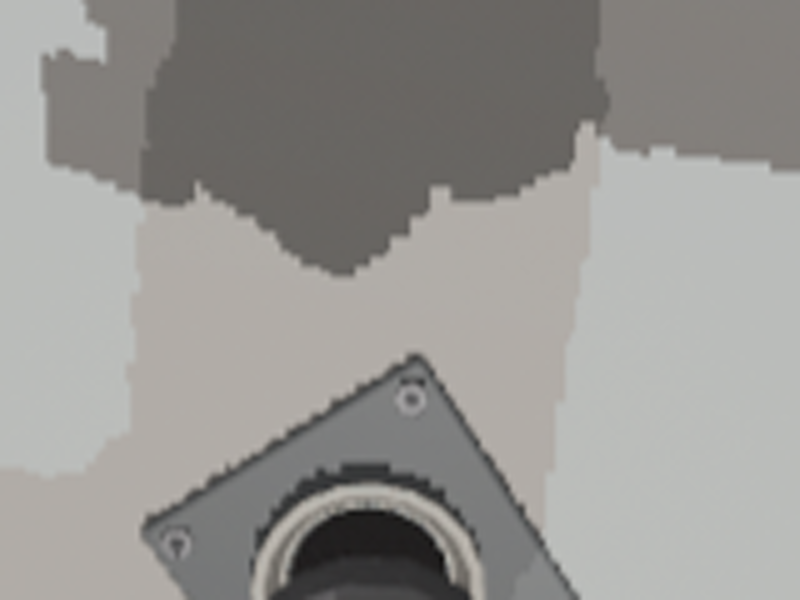

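Request:
arm_command(increments=[[-0.0006, 0.03, 0, 0, 0, 0, 0], [-0.0006, 0.057, 0.02, 0, 0, 0, 0], [-0.0006, 0.057, 0.06, 0, 0, 0, 0], [-0.0006, 0.057, 0.1, 0, 0, 0, 0], [-0.0006, 0.057, 0.13, 0, 0, 0, 0], [-0.0006, 0.057, 0.145, 0, 0, 0, 0], [-0.0006, 0.057, 0.15, 0, 0, 0, 0], [-0.0006, 0.057, 0.15, 0, 0, 0, 0], [-0.0006, 0.057, 0.15, 0, 0, 0, 0]])

```text
t: 6.35
tool_pos: [0.4948, -0.2388, 0.0507]
ee_rot: [0.001, 0.707, 0.707, 0.001]
ft_force: [1.2, 0.0, -0.6]
opening: 0.263
```

```bash
python3 - <<'E'
from look import *
k=(.4932,-.2392)
look("pics/w5.png",[(.017,.0265,k),(.008,.022,k)],s=3,x0=130,y0=130,w=250,h=180)
goto([.4938,-.2392,.0225])
E
```

```text
[ 0.4948 -0.2388  0.0507] [127.2 127.3   0.2] 0.2628972969501516 [ 1.2  0.  -0.6] t 6.35
to [0.4938, -0.2392, 0.0225] shift mm [-0.4 -1.1 28.4] rot [ 0.16 -0.05  0.01]
```

View pics/w5.png

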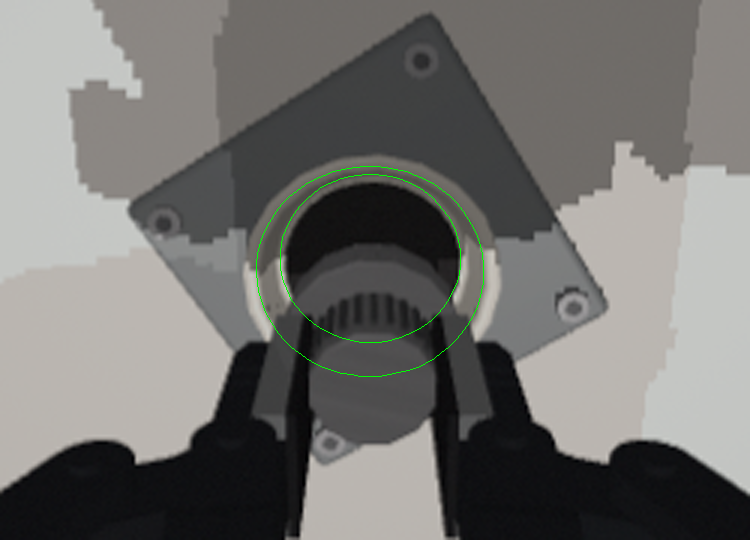

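Request:
arm_command(increments=[[0, -0.0005, 0.01, 0, 0, 0, 0], [0, -0.0005, 0.018, 0, 0, 0, 0], [0, -0.0005, 0.022, 0, 0, 0, 0], [0, -0.0005, 0.025, 0, 0, 0, 0], [0, -0.0005, 0.027, 0, 0, 0, 0], [0, -0.0005, 0.0285, 0, 0, 0, 0], [0, -0.0005, 0.0285, 0, 0, 0, 0], [0, -0.0005, 0.0285, 0, 0, 0, 0]])

```text
t: 7.2
tool_pos: [0.4946, -0.2389, 0.0226]
ee_rot: [0.001, 0.707, 0.707, 0.001]
ft_force: [0.2, 0.0, -1.0]
opening: 0.266
```

Request:
arm_command(increments=[[0, 0, 0.001, 0, 0, 0, 0], [0, 0, 0.0017, 0, 0, 0, 0], [0, 0, 0.0017, 0, 0, 0, 0], [0, 0, 0.0017, 0, 0, 0, 0]])

```text
t: 7.6
tool_pos: [0.4949, -0.239, 0.0218]
ee_rot: [0.001, 0.707, 0.707, 0.002]
ft_force: [-2.2, 1.2, 5.6]
opening: 0.266
```

Request:
arm_command(increments=[[0, 0, 0, 0, 0, 0, 0.35], [0, 0, 0, 0, 0, 0, 0.5], [0, 0, 0, 0, 0, 0, 0.5], [0, 0, -0.01, 0, 0, 0, 0.6], [0, 0, -0.03, 0, 0, 0, 0.6], [0, 0, -0.07, 0, 0, 0, 0.6], [0, 0, -0.12, 0, 0, 0, 0.6], [0, -0.06, -0.16, 0, 0, 0, 0.6], [0, -0.06, -0.18, 0, 0, 0, 0.6], [0, -0.06, -0.18, 0, 0, 0, 0.6], [0, -0.06, -0.18, 0, 0, 0, 0.6]])

```text
t: 8.7
tool_pos: [0.4343, -0.2392, 0.2031]
ee_rot: [0.003, 0.707, 0.707, 0.002]
ft_force: [0.4, 0.0, -0.2]
opening: 0.599
```

```bash
python3 - <<'E'
from look import *
k=(.4938,-.239)
look("pics/w6.png",[(.017,.0265,k),(.036,.012,k)],s=4,x0=160,y0=130,w=190,h=145)
goto([.60,-.1025,.24])
E
```

```text
[ 0.4343 -0.2392  0.2031] [127.1 127.1   0.4] 0.5987011801233227 [ 0.4  0.  -0.2] t 8.7
to [0.6, -0.1025, 0.24] shift mm [136.4 166.2 -37.5] rot [ 0.26 -0.03  0.02]
```

View pics/w6.png

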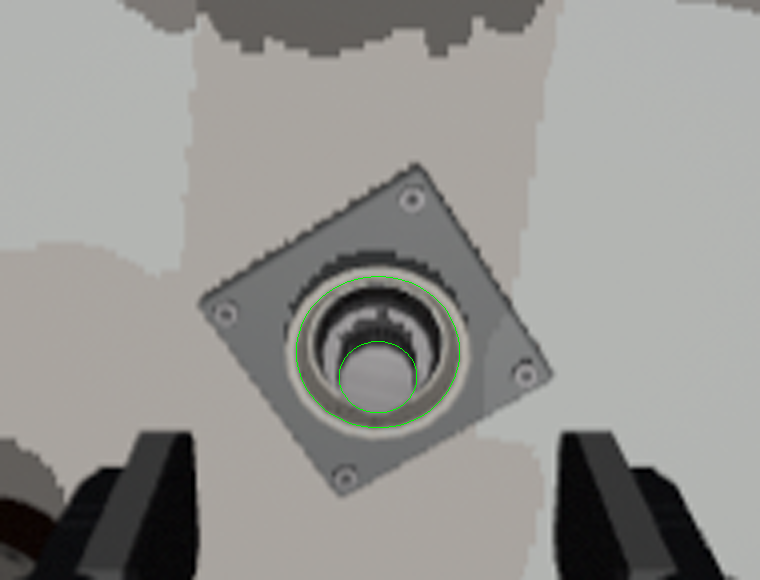

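Request:
arm_command(increments=[[0.136, 0.166, -0.037, 0, 0, 0, 0.7], [0.136, 0.166, -0.037, 0, 0, 0, 0.7], [0.136, 0.166, -0.037, 0, 0, 0, 0.7], [0.136, 0.166, -0.037, 0, 0, 0, 0.7], [0.136, 0.166, -0.037, 0, 0, 0, 0.7], [0.136, 0.166, -0.037, 0, 0, 0, 0.7], [0.136, 0.166, -0.037, 0, 0, 0, 0.7], [0.136, 0.166, -0.037, 0, 0, 0, 0.7]])

```text
t: 9.55
tool_pos: [0.5992, -0.1035, 0.2388]
ee_rot: [0.001, 0.707, 0.707, 0.001]
ft_force: [-0.6, 0.6, 0.3]
opening: 0.698
```

```bash
python3 - <<'E'
from look import *
k=(.6575,-.103)
look("pics/w7.png",[(.118,.012,k),(.098,.023,k),(.08,.027,k),(.022,.031,k)],s=6,x0=205,y0=155,w=100,h=95)
goto([.6575,-.103,.101])
im=np.load("last.npy");crop(im,205,155,100,95,6,"pics/w7n.png")
E
```

```text
[ 0.5992 -0.1035  0.2388] [127.2 127.2   0.2] 0.6982660483480548 [-0.6  0.6  0.3] t 9.55
to [0.6575, -0.103, 0.101] shift mm [  0.6  57.9 138.4] rot [ 0.2  -0.02 -0.04]
```

View pics/w7.png

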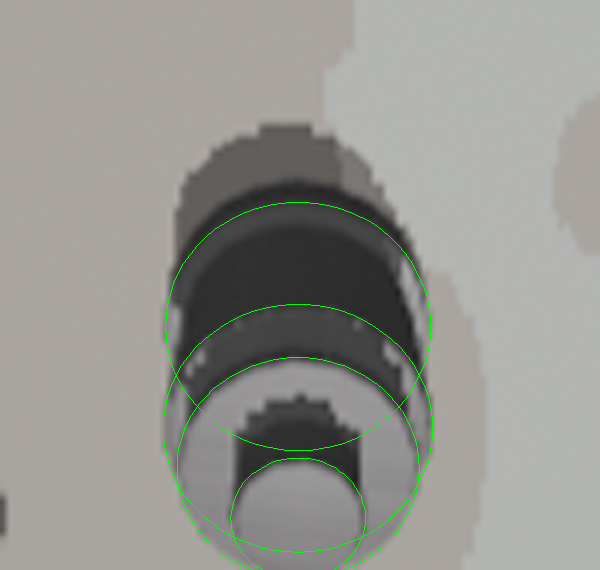

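Request:
arm_command(increments=[[0.0005, 0.04, 0.03, 0, 0, 0, 0.6], [0.0005, 0.058, 0.07, 0, 0, 0, 0.6], [0.0005, 0.058, 0.1, 0, 0, 0, 0.6], [0.0005, 0.058, 0.12, 0, 0, 0, 0.6], [0.0005, 0.058, 0.132, 0, 0, 0, 0.6], [0.0005, 0.058, 0.136, 0, 0, 0, 0.6], [0.0005, 0.058, 0.137, 0, 0, 0, 0.6], [0.0005, 0.058, 0.137, 0, 0, 0, 0.6], [0.0005, 0.058, 0.137, 0, 0, 0, 0.3], [0.0005, 0.058, 0.137, 0, 0, 0, 0.1], [0.0005, 0.058, 0.137, 0, 0, 0, 0], [0.0005, 0.058, 0.137, 0, 0, 0, 0], [0.0005, 0.058, 0.137, 0, 0, 0, 0], [0.0005, 0.058, 0.137, 0, 0, 0, 0], [0.0005, 0.058, 0.137, 0, 0, 0, 0]], squeeze=60)

```text
t: 11.1
tool_pos: [0.6583, -0.1031, 0.1037]
ee_rot: [0.002, 0.707, 0.707, 0.002]
ft_force: [-0.3, 0.7, 6.4]
opening: 0.249
```

Request:
arm_command(increments=[[0, 0, -0.003, 0, 0, 0, 0], [0, 0, -0.008, 0, 0, 0, 0], [0, 0, -0.016, 0, 0, 0, 0], [0, 0, -0.03, 0, 0, 0, 0], [0, 0, -0.05, 0, 0, 0, 0], [0, 0, -0.075, 0, 0, 0, 0], [0, 0, -0.1, 0, 0, 0, 0], [0, 0, -0.115, 0, 0, 0, 0], [0, 0, -0.115, 0, 0, 0, 0], [0, 0, -0.115, 0, 0, 0, 0]])

```text
t: 12.1
tool_pos: [0.6574, -0.1029, 0.218]
ee_rot: [0.002, 0.707, 0.707, 0.002]
ft_force: [-0.9, 0.1, -4.0]
opening: 0.246
```

```bash
python3 - <<'E'
from look import *
k=(.6575,-.103)
look("pics/w8.png",[(.08,.027,k),(.022,.031,k),(.08,.0135,k)])
im=env.read_camera("scene"); crop(im,180,60,140,150,4,"pics/s8.png")
goto([.43,.003,.22])
E
```

```text
[ 0.6574 -0.1029  0.218 ] [127.2 127.1   0.4] 0.24648784934257897 [-0.9  0.1 -4. ] t 12.1
to [0.43, 0.003, 0.22] shift mm [ 105.9 -227.    -3.7] rot [ 0.16 -0.03 -0.02]
```

View pics/w8.png

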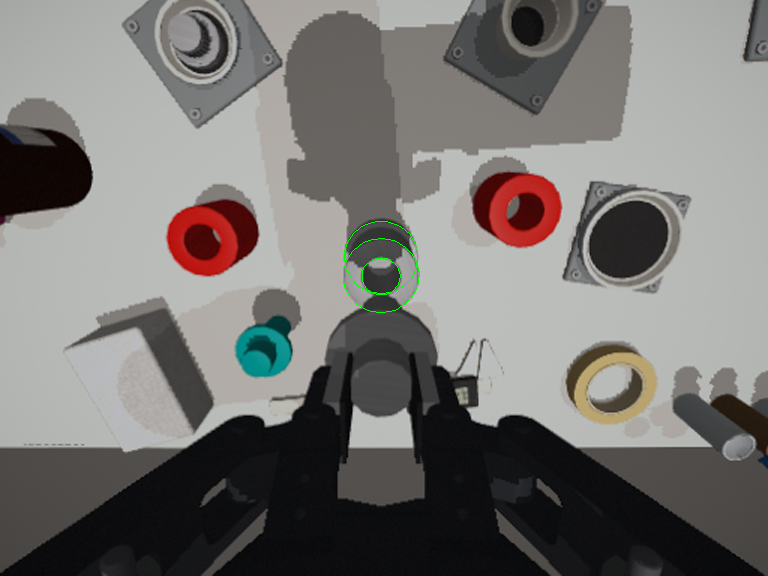

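View pics/s8.png

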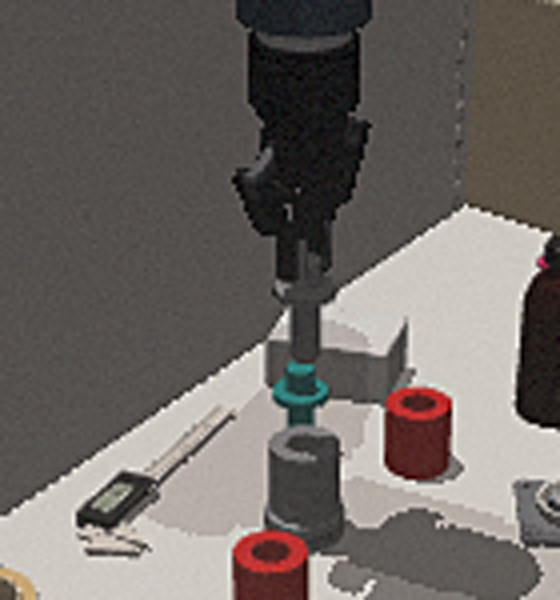

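Request:
arm_command(increments=[[0.05, -0.1, 0, 0, 0, 0, 0], [0.106, -0.227, 0, 0, 0, 0, 0], [0.106, -0.227, 0, 0, 0, 0, 0], [0.106, -0.227, 0, 0, 0, 0, 0], [0.106, -0.227, 0, 0, 0, 0, 0], [0.106, -0.227, 0, 0, 0, 0, 0], [0.106, -0.227, 0, 0, 0, 0, 0], [0.106, -0.227, 0, 0, 0, 0, 0], [0.106, -0.227, 0, 0, 0, 0, 0]])

```text
t: 13.1
tool_pos: [0.4307, 0.0029, 0.2159]
ee_rot: [0.001, 0.708, 0.707, 0.001]
ft_force: [0.2, 0.6, -3.4]
opening: 0.247
```

```bash
python3 - <<'E'
from look import *
k=(.4845,.0026)
look("pics/w9.png",[(.041,.0215,k),(.008,.016,k)],s=5,x0=180,y0=135,w=150,h=115)
pos,r,o=T()
print("off",back("wrist",[(381/1.5,388/1.5)],pos[2]+.0143)-pos)
E
```

```text
[0.4307 0.0029 0.2159] [1.273e+02 1.271e+02 1.000e-01] 0.2472528987925255 [ 0.2  0.6 -3.4] t 13.1
off [[-0.00053225  0.00038746  0.0143    ]]
```

View pics/w9.png

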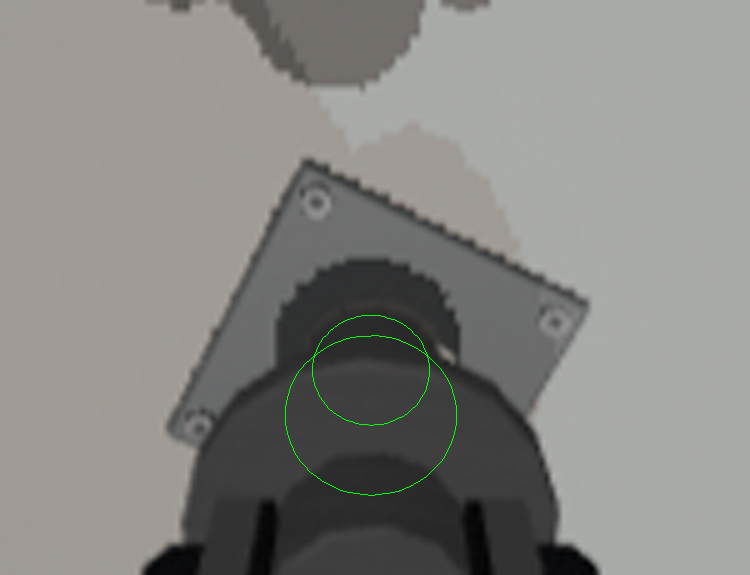

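```bash
python3 - <<'E'
from look import *
import pickle
p=pickle.load(open("lastp.pkl","rb"))
f=lambda L,z:back("wrist",[((x+.5)/5-.5+180,(y+.5)/5-.5+135) for x,y in L],z,p)
c=f([(307,160),(588,303),(168,430)],.006); print(c,(c[1]+c[2])/2,np.linalg.norm(c[1]-c[0]),np.linalg.norm(c[2]-c[0]))
s=f([(316,202),(554,322),(198,427)],.006); print((s[1]+s[2])/2,np.linalg.norm(s[1]-s[0]),np.linalg.norm(s[2]-s[0]))
E
```

```text
[[ 0.42641848 -0.01391808  0.006     ]
 [ 0.46587133  0.06149518  0.006     ]
 [ 0.50285353 -0.05399857  0.006     ]] [0.48436243 0.00374831 0.006     ] 0.08510985736646341 0.08630621191752338
[0.4866179  0.00345918 0.006     ] 0.0724695814907174 0.07263202087214551
```

Request:
arm_command(increments=[[0, 0.03, 0, 0, 0, 0, 0], [0, 0.055, 0.03, 0, 0, 0, 0], [0, 0.055, 0.06, 0, 0, 0, 0], [0, 0.055, 0.085, 0, 0, 0, 0], [0, 0.055, 0.097, 0, 0, 0, 0], [0, 0.055, 0.1, 0, 0, 0, 0], [0, 0.055, 0.1, 0, 0, 0, 0], [0, 0.055, 0.1, 0, 0, 0, 0]])

```text
t: 13.95
tool_pos: [0.4868, 0.0027, 0.1167]
ee_rot: [0.001, 0.708, 0.707, 0.001]
ft_force: [-0.4, -0.2, -2.3]
opening: 0.251
```

```bash
python3 - <<'E'
from look import *
k=(.4855,.0033)
look("pics/w10.png",[(.041,.0215,k),(.008,.016,k)],s=1.5)
im=env.read_camera("scene"); crop(im,220,140,140,120,5,"pics/s10.png")
im=env.read_camera("top"); crop(im,200,180,100,90,5,"pics/t10.png")
E
```

```text
[0.4868 0.0027 0.1167] [127.3 127.1   0.2] 0.2506478518846962 [-0.4 -0.2 -2.3] t 13.95
```

View pics/w10.png

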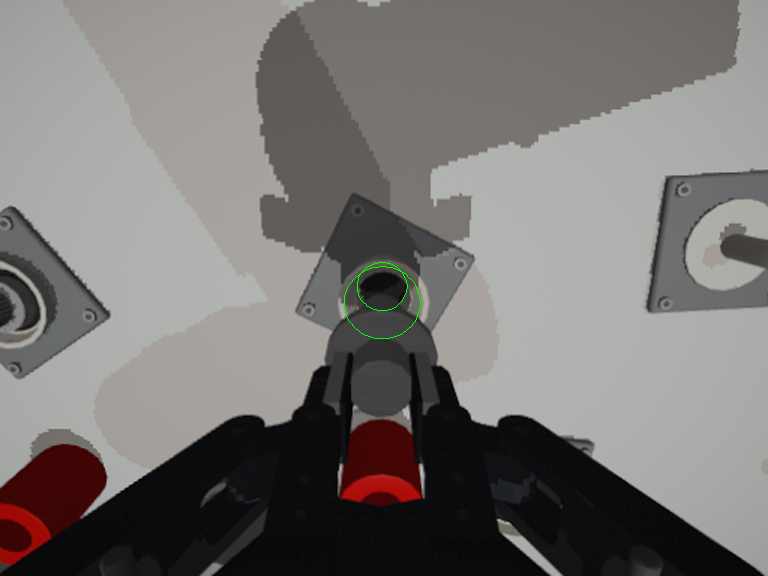

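View pics/s10.png

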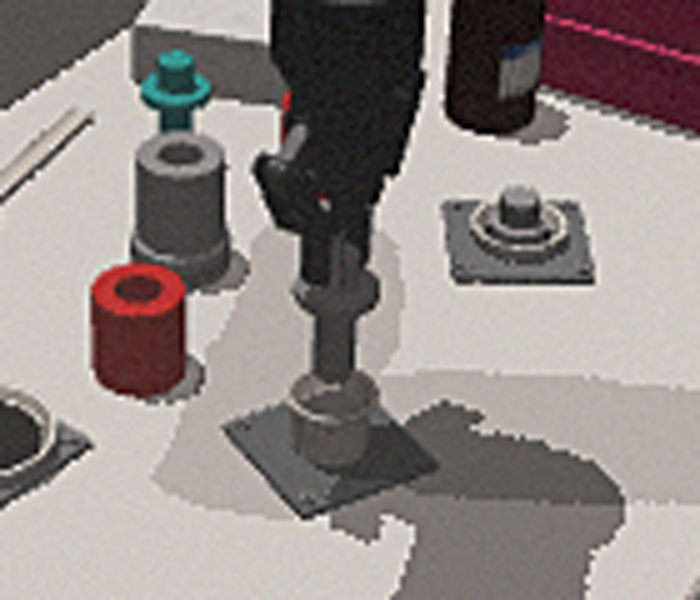

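Request:
arm_command(increments=[[0.0003, -0.001, 0.005, 0, 0, 0, 0], [0.0003, -0.001, 0.01, 0, 0, 0, 0], [0.0003, -0.001, 0.015, 0, 0, 0, 0], [0.0003, -0.001, 0.02, 0, 0, 0, 0], [0.0003, -0.001, 0.025, 0, 0, 0, 0], [0.0003, -0.001, 0.03, 0, 0, 0, 0], [0.0003, -0.001, 0.035, 0, 0, 0, 0], [0.0003, -0.001, 0.035, 0, 0, 0, 0], [0.0003, -0.001, 0.035, 0, 0, 0, 0]])

```text
t: 15.0
tool_pos: [0.4856, 0.0032, 0.0817]
ee_rot: [0.001, 0.708, 0.707, 0.001]
ft_force: [0.4, -0.2, -2.7]
opening: 0.253
```

No contact; continue down to the floor.

Request:
arm_command(increments=[[0, 0, 0.003, 0, 0, 0, 0], [0, 0, 0.005, 0, 0, 0, 0], [0, 0, 0.0065, 0, 0, 0, 0], [0, 0, 0.0075, 0, 0, 0, 0], [0, 0, 0.008, 0, 0, 0, 0], [0, 0, 0.008, 0, 0, 0, 0]])

```text
t: 15.6
tool_pos: [0.4858, 0.0032, 0.0738]
ee_rot: [0.001, 0.708, 0.707, 0.001]
ft_force: [0.6, 0.0, -2.7]
opening: 0.247
```

Request:
arm_command(increments=[[0, 0, 0.001, 0, 0, 0, 0], [0, 0, 0.002, 0, 0, 0, 0], [0, 0, 0.002, 0, 0, 0, 0]])

```text
t: 15.9
tool_pos: [0.4872, 0.0032, 0.0736]
ee_rot: [0.002, 0.707, 0.707, 0.003]
ft_force: [-1.9, 0.6, 9.4]
opening: 0.252
```

Request:
arm_command(increments=[[0, 0, -0.0005, 0, 0, 0, 0.3], [0, 0, -0.0005, 0, 0, 0, 0.4], [0, 0, -0.0005, 0, 0, 0, 0.6], [0, 0, -0.0005, 0, 0, 0, 0.6], [0, 0, -0.01, 0, 0, 0, 0.6], [0, 0, -0.03, 0, 0, 0, 0.6], [0, 0, -0.07, 0, 0, 0, 0.6], [0, -0.03, -0.12, 0, 0, 0, 0.6], [0, -0.06, -0.15, 0, 0, 0, 0.7], [0, -0.06, -0.15, 0, 0, 0, 0.7], [0, -0.06, -0.15, 0, 0, 0, 0.7]])

```text
t: 17.0
tool_pos: [0.4262, 0.0034, 0.225]
ee_rot: [0.003, 0.707, 0.707, 0.005]
ft_force: [0.7, -0.1, -0.6]
opening: 0.701
```

```bash
python3 - <<'E'
from look import *
k=(.4855,.0033)
look("pics/w11.png",[(.041,.0215,k),(.088,.012,k),(.068,.023,k)],s=5,x0=180,y0=135,w=150,h=115)
goto([.60,-.103,.22])
E
```

```text
[0.4262 0.0034 0.225 ] [127.  127.    0.8] 0.7009444920892375 [ 0.7 -0.1 -0.6] t 17.0
to [0.6, -0.103, 0.22] shift mm [-106.2  174.     4.9] rot [ 0.46 -0.05 -0.01]
```

View pics/w11.png

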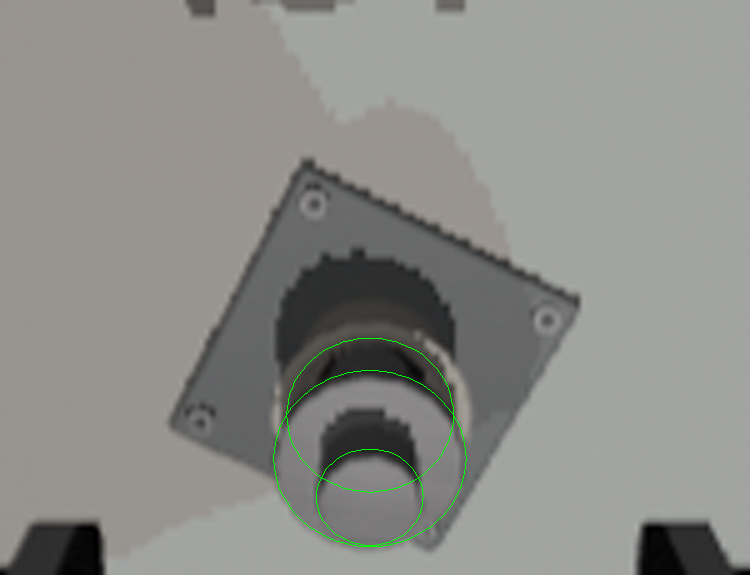

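Request:
arm_command(increments=[[-0.106, 0.174, 0, 0.4, 0, 0, 1], [-0.106, 0.174, 0, 0.4, 0, 0, 1], [-0.106, 0.174, 0, 0.4, 0, 0, 1], [-0.106, 0.174, 0, 0.4, 0, 0, 1], [-0.106, 0.174, 0, 0.4, 0, 0, 1], [-0.106, 0.174, 0, 0.4, 0, 0, 1], [-0.106, 0.174, 0, 0.4, 0, 0, 1], [-0.106, 0.174, 0, 0.4, 0, 0, 1]])

```text
t: 17.85
tool_pos: [0.5993, -0.1021, 0.2254]
ee_rot: [0.0, 0.707, 0.707, 0.001]
ft_force: [-0.3, -0.3, -0.0]
opening: 1.001
```

```bash
python3 - <<'E'
from look import *
k=(.6575,-.103)
look("pics/w12.png",[(.08,.027,k),(.022,.031,k),(.08,.0135,k)],s=6,x0=195,y0=125,w=120,h=95)
goto([.6575,-.103,.050])
E
```

```text
[ 0.5993 -0.1021  0.2254] [127.2 127.3   0.2] 1.0008960752093004 [-0.3 -0.3 -0. ] t 17.85
to [0.6575, -0.103, 0.05] shift mm [ -1.1  57.8 175.9] rot [ 0.12 -0.05  0.05]
```

View pics/w12.png

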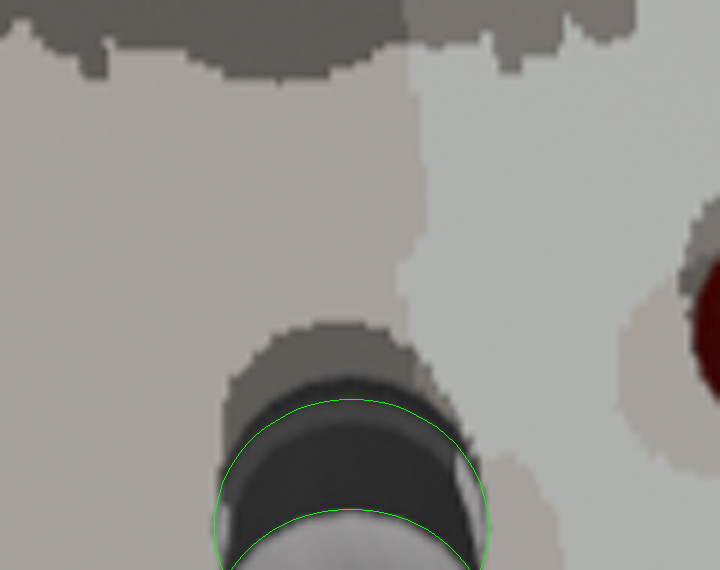

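Request:
arm_command(increments=[[-0.001, 0.03, 0.01, 0, 0, 0, 1], [-0.001, 0.058, 0.04, 0, 0, 0, 1], [-0.001, 0.058, 0.07, 0, 0, 0, 1], [-0.001, 0.058, 0.1, 0, 0, 0, 1], [-0.001, 0.058, 0.13, 0, 0, 0, 1], [-0.001, 0.058, 0.155, 0, 0, 0, 1], [-0.001, 0.058, 0.17, 0, 0, 0, 1], [-0.001, 0.058, 0.175, 0, 0, 0, 1], [-0.001, 0.058, 0.175, 0, 0, 0, 1], [-0.001, 0.058, 0.175, 0, 0, 0, 1]])

```text
t: 18.9
tool_pos: [0.6584, -0.1027, 0.0526]
ee_rot: [0.001, 0.707, 0.708, 0.002]
ft_force: [0.5, -0.1, 0.7]
opening: 0.998
```

```bash
python3 - <<'E'
from look import *
look("pics/w13.png",None)
E
```

```text
[ 0.6584 -0.1027  0.0526] [127.1 127.3   0.3] 0.9983240204237926 [ 0.5 -0.1  0.7] t 18.9
```

View pics/w13.png

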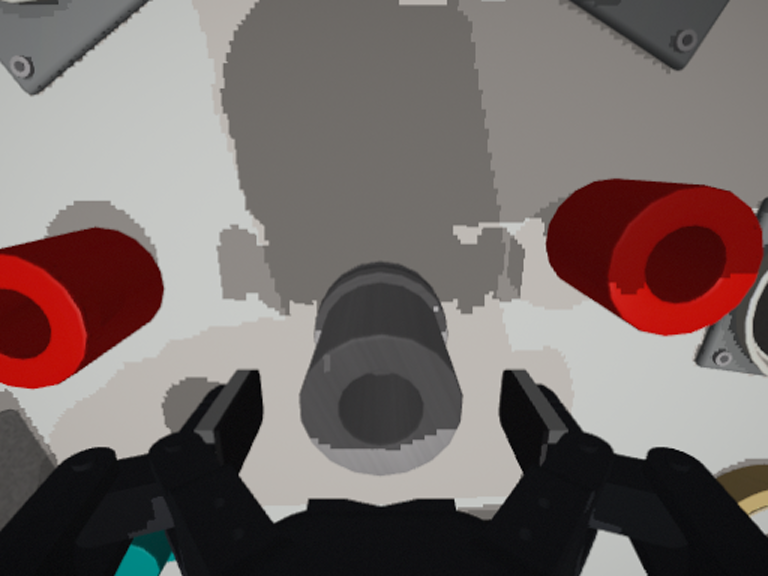

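Request:
arm_command(increments=[[0, 0, 0.003, 0, 0, 0, 0.8], [0, 0, 0.003, 0, 0, 0, 0.6], [0, 0, 0.003, 0, 0, 0, 0.5], [0, 0, 0.003, 0, 0, 0, 0.4], [0, 0, 0.003, 0, 0, 0, 0.4], [0, 0, 0.003, 0, 0, 0, 0.4], [0, 0, 0.003, 0, 0, 0, 0.4]], squeeze=90)

```text
t: 19.65
tool_pos: [0.6593, -0.1029, 0.0509]
ee_rot: [0.002, 0.707, 0.708, 0.003]
ft_force: [-0.4, 1.3, 5.2]
opening: 0.609
```

Request:
arm_command(increments=[[0, 0, -0.003, 0, 0, 0, 0.4], [0, 0, -0.008, 0, 0, 0, 0.4], [0, 0, -0.015, 0, 0, 0, 0.4], [0, 0, -0.025, 0, 0, 0, 0.4], [0, 0, -0.04, 0, 0, 0, 0.4], [0, 0, -0.06, 0, 0, 0, 0.4], [0, 0, -0.085, 0, 0, 0, 0.4], [0, 0, -0.11, 0, 0, 0, 0.4], [0, 0, -0.13, 0, 0, 0, 0.4], [0, 0, -0.13, 0, 0, 0, 0.4], [0, 0, -0.13, 0, 0, 0, 0.4]])

```text
t: 20.75
tool_pos: [0.6582, -0.1026, 0.1805]
ee_rot: [0.002, 0.707, 0.708, 0.003]
ft_force: [0.6, -1.1, -9.6]
opening: 0.608
```

```bash
python3 - <<'E'
from look import *
k=(.6575,-.103)
look("pics/w14.png",[(.022,.031,k),(.038,.011,k)])
im=env.read_camera("scene"); crop(im,180,60,140,150,4,"pics/s14.png")
goto([.40,.2212,.19])
E
```

```text
[ 0.6582 -0.1026  0.1805] [127.  127.2   0.5] 0.6080140182586002 [ 0.6 -1.1 -9.6] t 20.75
to [0.4, 0.2212, 0.19] shift mm [ 324.2 -256.8  -11.7] rot [ 0.19 -0.07  0.08]
```

View pics/w14.png

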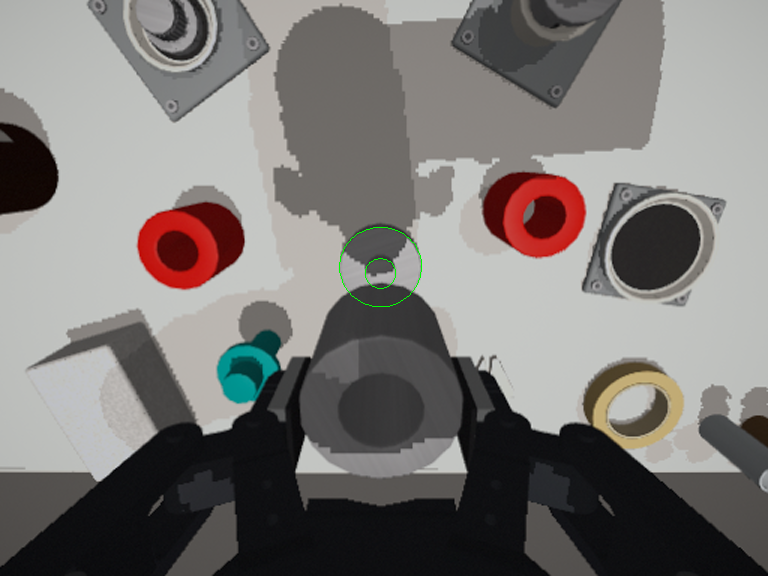

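View pics/s14.png

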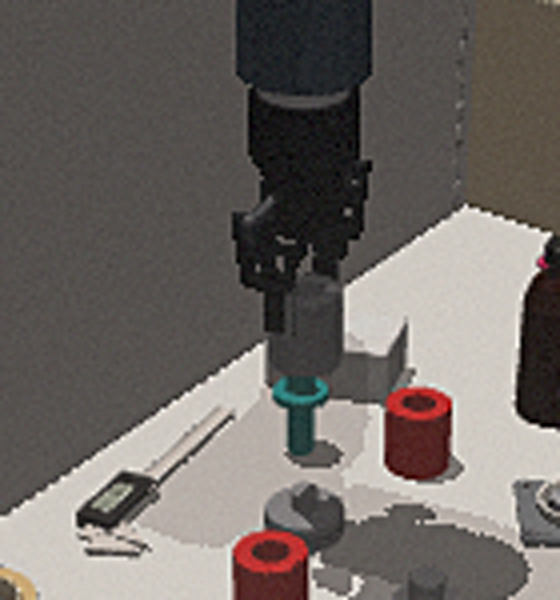

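Request:
arm_command(increments=[[0.06, -0.05, -0.01, 0, 0, 0, 0.4], [0.14, -0.11, -0.01, 0, 0, 0, 0.4], [0.324, -0.257, -0.01, 0, 0, 0, 0.4], [0.324, -0.257, -0.01, 0, 0, 0, 0.4], [0.324, -0.257, -0.01, 0, 0, 0, 0.4], [0.324, -0.257, -0.01, 0, 0, 0, 0.4], [0.324, -0.257, -0.01, 0, 0, 0, 0.4], [0.324, -0.257, -0.01, 0, 0, 0, 0.4], [0.324, -0.257, -0.01, 0, 0, 0, 0.4], [0.324, -0.257, -0.01, 0, 0, 0, 0.4], [0.324, -0.257, -0.01, 0, 0, 0, 0.4], [0.324, -0.257, -0.01, 0, 0, 0, 0.4], [0.324, -0.257, -0.01, 0, 0, 0, 0.4]])

```text
t: 22.15
tool_pos: [0.4001, 0.2202, 0.1879]
ee_rot: [0.001, 0.707, 0.707, 0.001]
ft_force: [0.6, -0.5, -7.0]
opening: 0.607
```

```bash
python3 - <<'E'
from look import *
k=(.4575,.2215)
look("pics/w15.png",[(.008,.029,k),(.038,.008,k),(.05,.0025,k)],s=4,x0=160,y0=90,w=190,h=140)
pos,r,o=T()
print("off",back("wrist",[(381/1.5-.2,407/1.5-.2)],pos[2]+.0291)-pos)
im=np.load("last.npy"); crop(im,0,0,512,384,1.5,"pics/w15n.png")
E
```

```text
[0.4001 0.2202 0.1879] [127.2 127.2   0.2] 0.6066114512453812 [ 0.6 -0.5 -7. ] t 22.15
off [[-0.00256646  0.00031006  0.0291    ]]
```

View pics/w15.png

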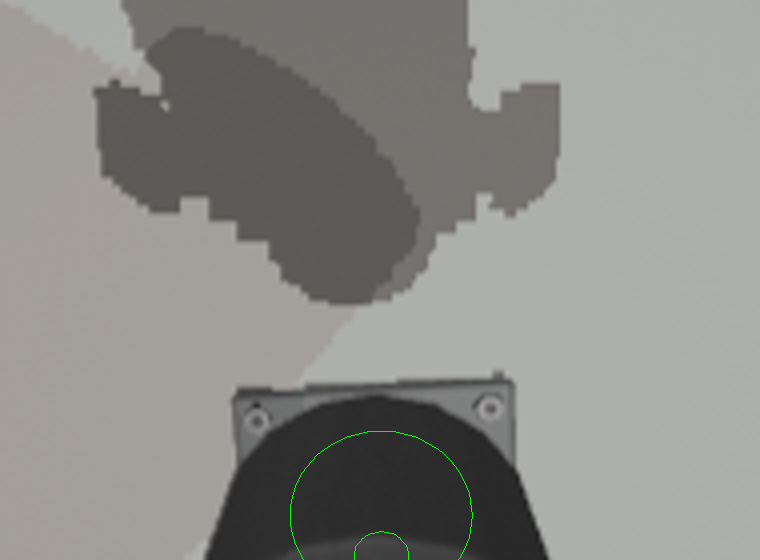

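View pics/w15n.png

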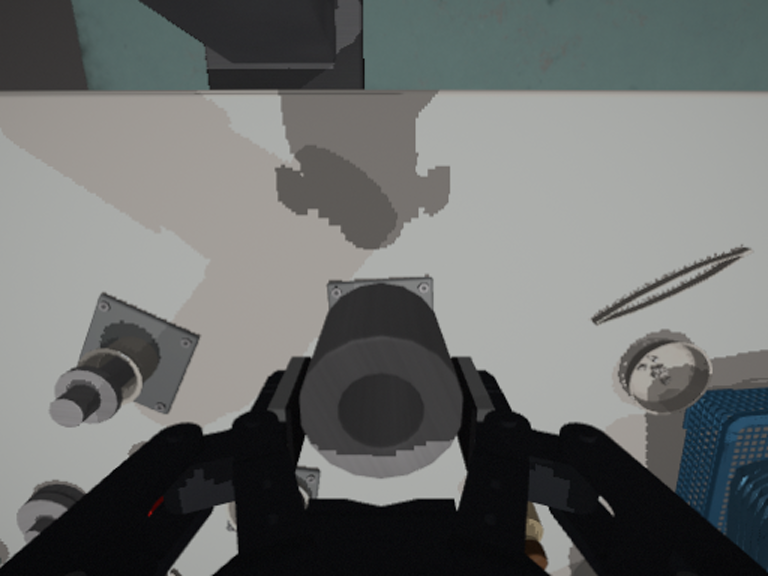

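```bash
python3 - <<'E'
from look import *
import pickle
p=pickle.load(open("lastp.pkl","rb"))
f=lambda L,z:back("wrist",[((x+.5)/4-.5+160,(y+.5)/4-.5+90) for x,y in L],z,p)
for L,h in (([(233,390),(514,380)],.044),([(257,420),(490,408)],None)):
    c=f(L,.006); d=c[1]-c[0]; l=np.linalg.norm(d); n=np.array([d[1],-d[0],0])/l; print(c,l, c.mean(0)+n*(h or l/2), c.mean(0)-n*(h or l/2))
E
```

```text
[[0.41595913 0.17587636 0.006     ]
 [0.41283153 0.26251994 0.006     ]] 0.08670000639280694 [0.45836669 0.2207854  0.006     ] [0.37042397 0.2176109  0.006     ]
[[0.42568172 0.1829551  0.006     ]
 [0.42183344 0.25540731 0.006     ]] 0.07255433926107933 [0.45998369 0.22110535 0.006     ] [0.38753148 0.21725707 0.006     ]
```

Request:
arm_command(increments=[[0.0005, 0.03, 0, 0, 0, 0, 0.4], [0.0005, 0.0605, 0.02, 0, 0, 0, 0.4], [0.0005, 0.0605, 0.05, 0, 0, 0, 0.4], [0.0005, 0.0605, 0.07, 0, 0, 0, 0.4], [0.0005, 0.0605, 0.085, 0, 0, 0, 0.4], [0.0005, 0.0605, 0.088, 0, 0, 0, 0.4], [0.0005, 0.0605, 0.088, 0, 0, 0, 0.4], [0.0005, 0.0605, 0.088, 0, 0, 0, 0.4]])

```text
t: 23.0
tool_pos: [0.4618, 0.2211, 0.1013]
ee_rot: [0.001, 0.707, 0.707, 0.002]
ft_force: [0.5, 0.1, -7.8]
opening: 0.607
```

```bash
python3 - <<'E'
from look import *
k=(.4588,.221)
look("pics/w16.png",[(.008,.029,k)])
pos,r,o=T()
c=(pos[0]-.002,pos[1]+.0003); zb=pos[2]-.029
for n,(x0,y0,w,h,s) in dict(scene=(190,200,120,110,6),top=(130,190,100,90,6)).items():
    im=env.read_camera(n); d=cv2.resize(im[y0:y0+h,x0:x0+w],None,fx=s,fy=s,interpolation=cv2.INTER_CUBIC)
    for z,rr,kk,col in [(zb,.027,c,(255,0,0)),(.008,.029,k,(0,255,0)),(.05,.0025,k,(0,255,0)),(.008,.008,k,(0,255,0))]:
        q=(proj(n,circ(z,rr,kk))-[x0,y0]+.5)*s-.5; cv2.polylines(d,[q.round().astype(int)],True,col,1)
    cv2.imwrite(f"pics/{n}16.png",d[:,:,::-1])
E
```

```text
[0.4618 0.2211 0.1013] [127.2 127.2   0.4] 0.6070592609543849 [ 0.5  0.1 -7.8] t 23.0
```

View pics/w16.png

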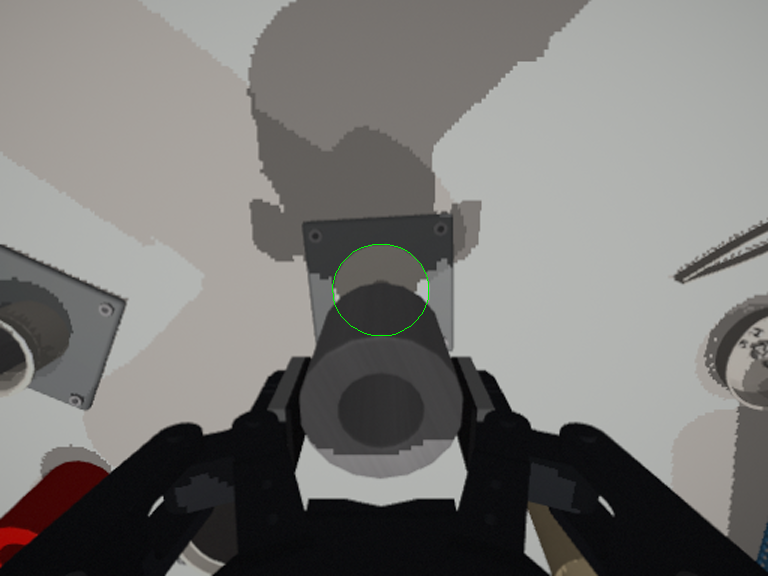

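View pics/scene16.png

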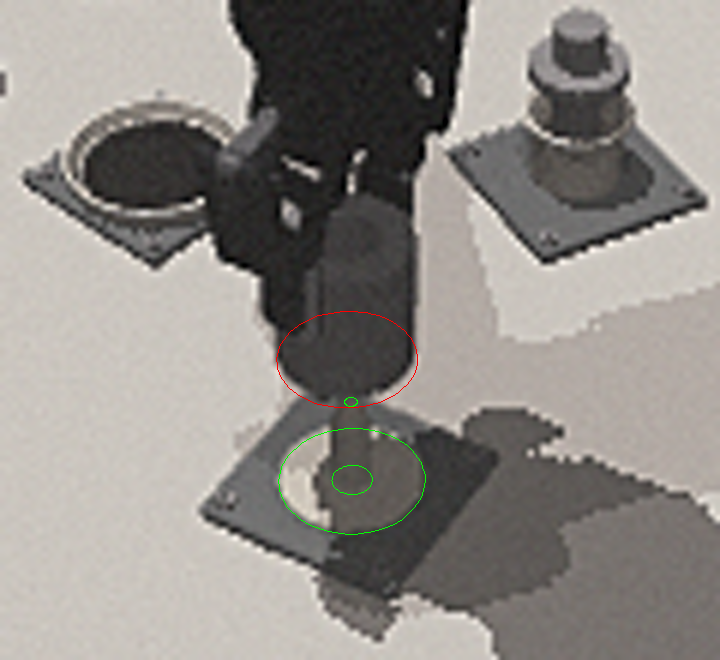

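Request:
arm_command(increments=[[-0.0004, -0.001, 0.006, 0, 0, 0, 0.4], [-0.0004, -0.001, 0.012, 0, 0, 0, 0.4], [-0.0004, -0.001, 0.018, 0, 0, 0, 0.4], [-0.0004, -0.001, 0.024, 0, 0, 0, 0.4], [-0.0004, -0.001, 0.03, 0, 0, 0, 0.4], [-0.0004, -0.001, 0.036, 0, 0, 0, 0.4], [-0.0004, -0.001, 0.036, 0, 0, 0, 0.4], [-0.0004, -0.001, 0.036, 0, 0, 0, 0.4]])

```text
t: 23.95
tool_pos: [0.4607, 0.2208, 0.0651]
ee_rot: [0.001, 0.707, 0.707, 0.002]
ft_force: [-0.3, -0.1, -8.0]
opening: 0.606
```

Request:
arm_command(increments=[[0, 0, 0.006, 0, 0, 0, 0.4], [0, 0, 0.012, 0, 0, 0, 0.4], [0, 0, 0.018, 0, 0, 0, 0.4], [0, 0, 0.022, 0, 0, 0, 0.4], [0, 0, 0.025, 0, 0, 0, 0.4], [0, 0, 0.027, 0, 0, 0, 0.4], [0, 0, 0.027, 0, 0, 0, 0.4]])

```text
t: 24.65
tool_pos: [0.4607, 0.2208, 0.0379]
ee_rot: [0.001, 0.707, 0.707, 0.002]
ft_force: [-0.6, 0.4, -8.1]
opening: 0.606
```

Request:
arm_command(increments=[[0, 0, 0.001, 0, 0, 0, 0.4], [0, 0, 0.002, 0, 0, 0, 0.4], [0, 0, 0.002, 0, 0, 0, 0.4]])

```text
t: 24.95
tool_pos: [0.4611, 0.221, 0.037]
ee_rot: [0.001, 0.707, 0.707, 0.003]
ft_force: [-4.0, -0.1, 2.5]
opening: 0.607
```

Request:
arm_command(increments=[[0, 0, 0.001, 0, 0, 0, 0.65], [0, 0, 0.0005, 0, 0, 0, 0.75], [0, 0, 0, 0, 0, 0, 0.9], [0, 0, 0, 0, 0, 0, 0.95], [0, 0, -0.01, 0, 0, 0, 0.95], [0, 0, -0.03, 0, 0, 0, 0.95], [0, 0, -0.07, 0, 0, 0, 0.95], [0, -0.03, -0.12, 0, 0, 0, 0.95], [0, -0.06, -0.15, 0, 0, 0, 0.95], [0, -0.06, -0.15, 0, 0, 0, 0.95], [0, -0.06, -0.15, 0, 0, 0, 0.95]])

```text
t: 26.05
tool_pos: [0.4003, 0.2213, 0.1886]
ee_rot: [0.001, 0.707, 0.708, 0.005]
ft_force: [0.6, 1.0, -0.7]
opening: 0.95
```

```bash
python3 - <<'E'
from look import *
k=(.4588,.221)
look("pics/w17.png",[(.066,.027,k),(.066,.0135,k),(.008,.029,k)],s=4,x0=160,y0=120,w=190,h=140)
goto([.60,-.103,.16])
E
```

```text
[0.4003 0.2213 0.1886] [127.1 127.3   0.8] 0.9504223240261894 [ 0.6  1.  -0.7] t 26.05
to [0.6, -0.103, 0.16] shift mm [-324.1  199.4   27.4] rot [ 0.33 -0.16  0.05]
```

View pics/w17.png

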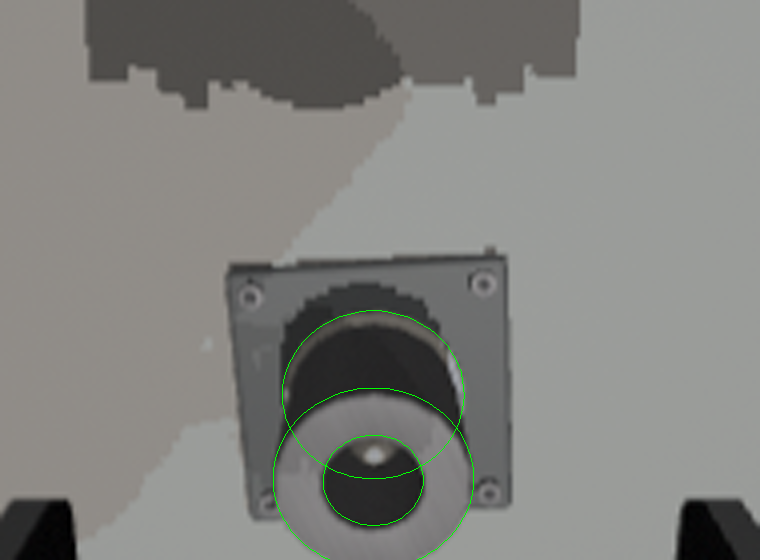

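Request:
arm_command(increments=[[-0.324, 0.199, 0.005, 0.3, -0.2, 0, 1], [-0.324, 0.199, 0.005, 0.3, -0.2, 0, 1], [-0.324, 0.199, 0.005, 0.3, -0.2, 0, 1], [-0.324, 0.199, 0.005, 0.3, -0.2, 0, 1], [-0.324, 0.199, 0.005, 0.3, -0.2, 0, 1], [-0.324, 0.199, 0.005, 0.3, -0.2, 0, 1], [-0.324, 0.199, 0.005, 0.3, -0.2, 0, 1], [-0.324, 0.199, 0.005, 0.3, -0.2, 0, 1], [-0.324, 0.199, 0.005, 0.3, -0.2, 0, 1], [-0.324, 0.199, 0.005, 0.3, -0.2, 0, 1], [-0.324, 0.199, 0.005, 0.3, -0.2, 0, 1], [-0.324, 0.199, 0.005, 0.3, -0.2, 0, 1]])

```text
t: 27.3
tool_pos: [0.5992, -0.1021, 0.1823]
ee_rot: [0.0, 0.706, 0.708, -0.0]
ft_force: [0.6, -0.1, 0.0]
opening: 1.002
```

```bash
python3 - <<'E'
from look import *
k=(.6575,-.103)
look("pics/w18.png",[(.038,.011,k),(.022,.031,k)],s=5,x0=175,y0=115,w=150,h=110)
goto([.6575,-.103,.035])
w=(.6435,.110)
im=np.load("last.npy")
E
```

```text
[ 0.5992 -0.1021  0.1823] [127.1 127.4  -0. ] 1.0024434198984233 [ 0.6 -0.1  0. ] t 27.3
to [0.6575, -0.103, 0.035] shift mm [ -1.   58.2 147.6] rot [0.03 0.03 0.13]
```

View pics/w18.png

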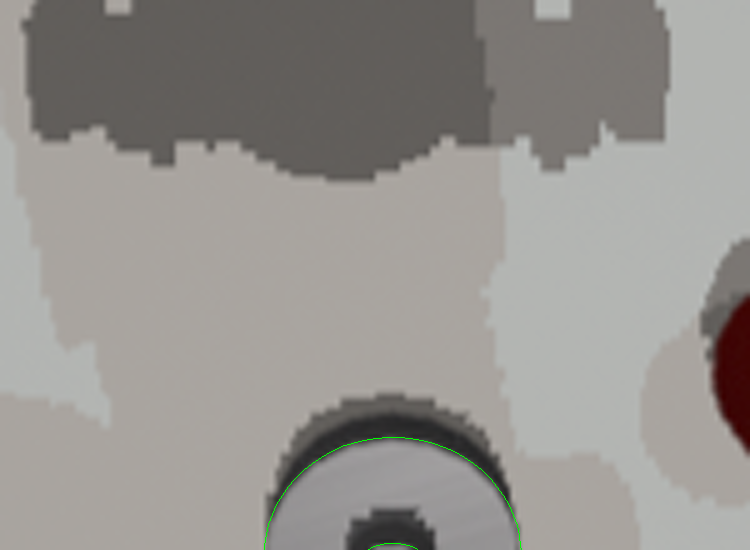

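Request:
arm_command(increments=[[-0.001, 0.03, 0.02, 0, 0, 0, 0.7], [-0.001, 0.058, 0.05, 0, 0, 0, 0.6], [-0.001, 0.058, 0.08, 0, 0, 0, 0.6], [-0.001, 0.058, 0.11, 0, 0, 0, 0.6], [-0.001, 0.058, 0.13, 0, 0, 0, 0.6], [-0.001, 0.058, 0.145, 0, 0, 0, 0.6], [-0.001, 0.058, 0.151, 0, 0, 0, 0.6], [-0.001, 0.058, 0.151, 0, 0, 0, 0.6], [-0.001, 0.058, 0.151, 0, 0, 0, 0.6]])

```text
t: 28.25
tool_pos: [0.658, -0.1028, 0.0328]
ee_rot: [0.001, 0.706, 0.708, 0.001]
ft_force: [0.8, -0.8, -0.4]
opening: 0.602
```

```bash
python3 - <<'E'
from look import *
k=(.6575,-.103)
look("pics/w19.png")
goto([.6575,-.103,.025])
E
```

```text
[ 0.658  -0.1028  0.0328] [1.270e+02 1.274e+02 1.000e-01] 0.6018337963420046 [ 0.8 -0.8 -0.4] t 28.25
to [0.6575, -0.103, 0.025] shift mm [-0.1 -0.7  8.1] rot [0.17 0.04 0.16]
```

View pics/w19.png

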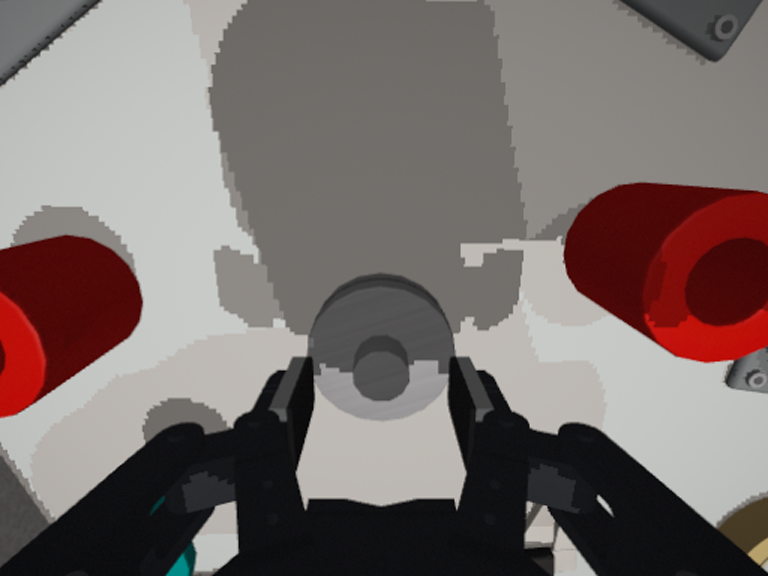

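Spigot at (381,375), midway between the pads. Lower and grip.

Request:
arm_command(increments=[[0, -0.0005, 0.004, 0, 0, 0, 0.6], [0, -0.0005, 0.007, 0, 0, 0, 0.5], [0, -0.0005, 0.0075, 0, 0, 0, 0.4], [0, -0.0005, 0.0075, 0, 0, 0, 0.3], [0, -0.0005, 0.0075, 0, 0, 0, 0.1], [0, -0.0005, 0.0075, 0, 0, 0, 0], [0, -0.0005, 0.0075, 0, 0, 0, 0], [0, -0.0005, 0.0075, 0, 0, 0, 0], [0, -0.0005, 0.0075, 0, 0, 0, 0], [0, -0.0005, 0.0075, 0, 0, 0, 0]], squeeze=80)

```text
t: 29.3
tool_pos: [0.6577, -0.1028, 0.0259]
ee_rot: [0.001, 0.706, 0.708, 0.001]
ft_force: [-2.5, 1.7, 4.2]
opening: 0.207
```

Request:
arm_command(increments=[[0, 0, -0.002, 0, 0, 0, 0], [0, 0, -0.005, 0, 0, 0, 0], [0, 0, -0.01, 0, 0, 0, 0], [0, 0, -0.02, 0, 0, 0, 0], [0, 0, -0.035, 0, 0, 0, 0], [0, 0, -0.035, 0, 0, 0, 0]])

```text
t: 29.9
tool_pos: [0.6595, -0.1031, 0.064]
ee_rot: [0.004, 0.706, 0.708, 0.002]
ft_force: [0.7, -0.2, -4.4]
opening: 0.2
```

```bash
python3 - <<'E'
from look import *
look("pics/w20.png")
im=env.read_camera("scene"); crop(im,190,80,130,120,5,"pics/s20.png")
E
```

```text
[ 0.6595 -0.1031  0.064 ] [126.8 127.2   0.4] 0.20031731655244195 [ 0.7 -0.2 -4.4] t 29.9
```

View pics/w20.png

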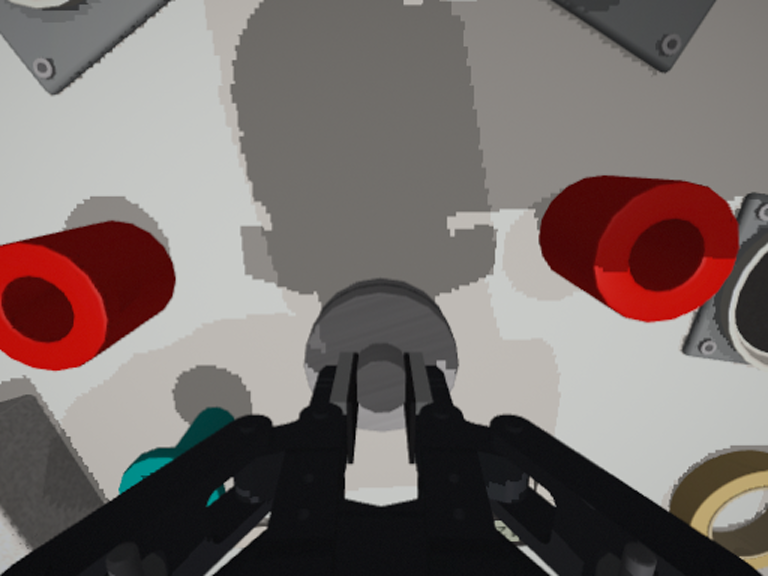

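View pics/s20.png

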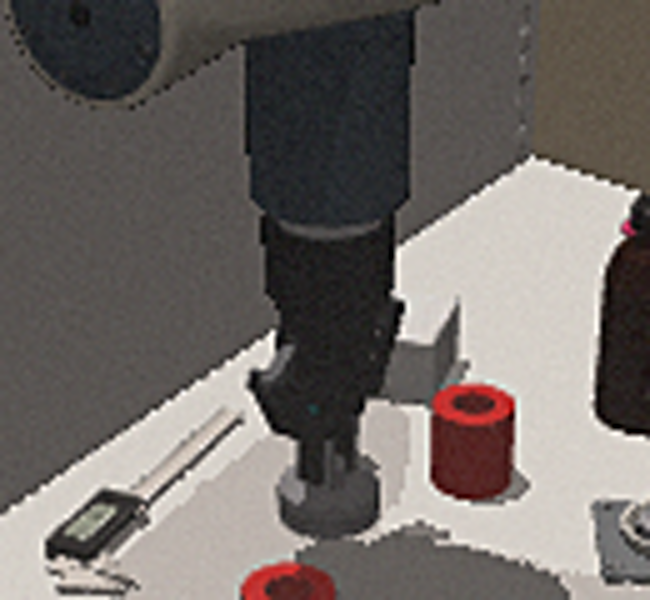

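Request:
arm_command(increments=[[0, 0, -0.02, 0, 0, 0, 0], [0, 0, -0.05, 0, 0, 0, 0], [0, 0, -0.08, 0, 0, 0, 0], [0, -0.02, -0.11, 0, 0, 0, 0], [0.04, -0.04, -0.12, 0, 0, 0, 0], [0.08, -0.055, -0.12, 0, 0, 0, 0], [0.12, -0.07, -0.12, 0, 0, 0, 0], [0.16, -0.08, -0.12, 0, 0, 0, 0], [0.2, -0.09, -0.12, 0, 0, 0, 0], [0.213, -0.09, -0.12, 0, 0, 0, 0], [0.213, -0.09, -0.12, 0, 0, 0, 0], [0.213, -0.09, -0.12, 0, 0, 0, 0]])

```text
t: 31.2
tool_pos: [0.5665, 0.1099, 0.1802]
ee_rot: [0.001, 0.706, 0.708, 0.001]
ft_force: [0.2, 0.3, -4.3]
opening: 0.203
```

```bash
python3 - <<'E'
from look import *
k=(.6435,.110)
look("pics/w21.png",[(.016,.0395,k),(.008,.035,k)])
im=np.load("last.npy"); crop(im,150,90,190,140,4,"pics/w21n.png")
pos,r,o=T()
print("off",back("wrist",[(381/1.5-.2,382/1.5-.2)],pos[2]+.0121)-pos)
E
```

```text
[0.5665 0.1099 0.1802] [1.270e+02 1.274e+02 1.000e-01] 0.2026952814397338 [ 0.2  0.3 -4.3] t 31.2
off [[-0.00185023  0.00029974  0.0121    ]]
```

View pics/w21.png

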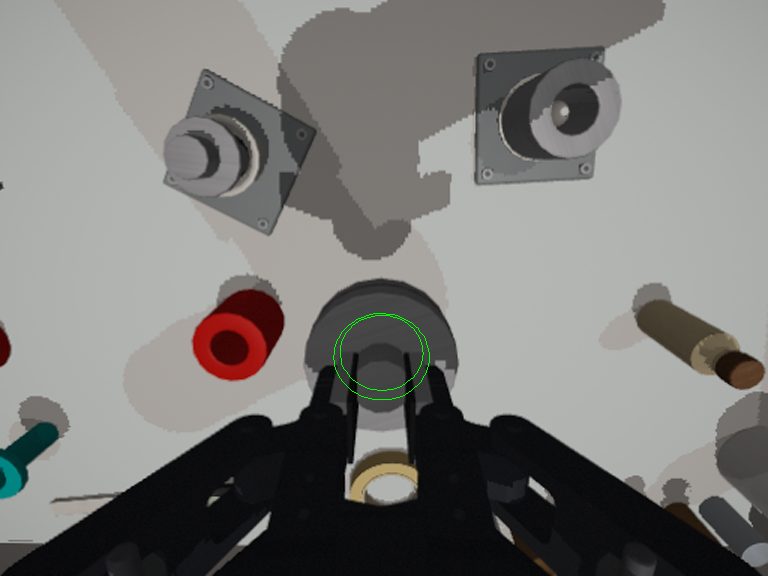

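View pics/w21n.png

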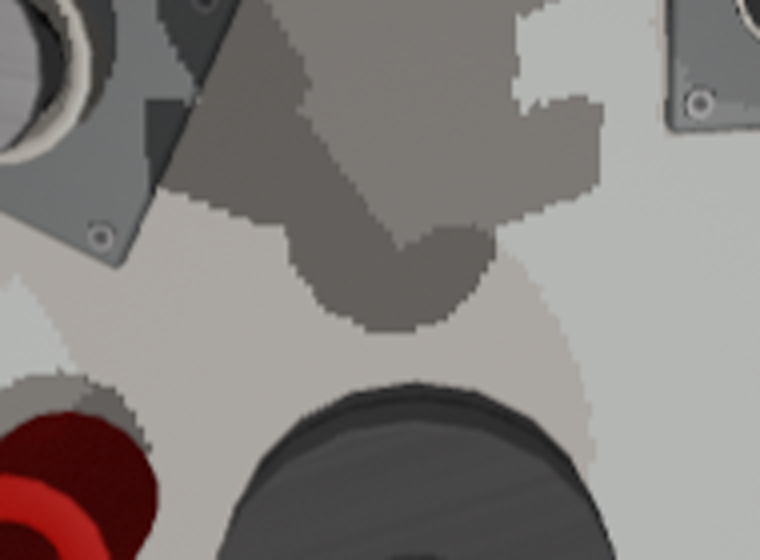

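Request:
arm_command(increments=[[-0.04, 0.03, -0.03, 0, 0, 0, 0], [-0.08, 0.06, -0.03, 0, 0, 0, 0], [-0.08, 0.06, -0.03, 0, 0, 0, 0], [-0.08, 0.06, -0.03, 0, 0, 0, 0], [-0.08, 0.06, -0.03, 0, 0, 0, 0], [-0.08, 0.06, -0.03, 0, 0, 0, 0]])

```text
t: 31.85
tool_pos: [0.6262, 0.0296, 0.2102]
ee_rot: [0.001, 0.706, 0.708, 0.001]
ft_force: [-0.5, -0.6, -5.8]
opening: 0.202
```

```bash
python3 - <<'E'
from look import *
k=(.6435,.110)
look("pics/w22.png",[(.016,.0395,k),(.008,.035,k)],s=5,x0=255,y0=120,w=150,h=115)
im=np.load("last.npy"); crop(im,255,120,150,115,5,"pics/w22n.png")
E
```

```text
[0.6262 0.0296 0.2102] [1.270e+02 1.273e+02 1.000e-01] 0.20228221607009209 [-0.5 -0.6 -5.8] t 31.85
```

View pics/w22.png

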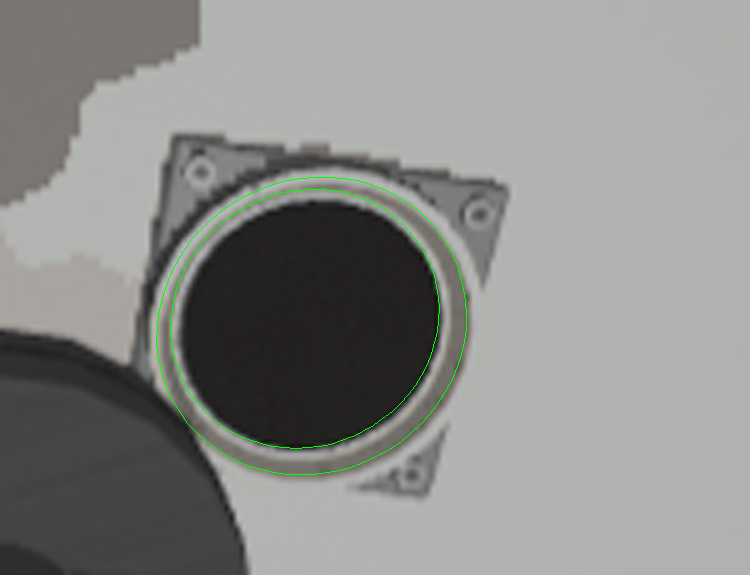

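View pics/w22n.png

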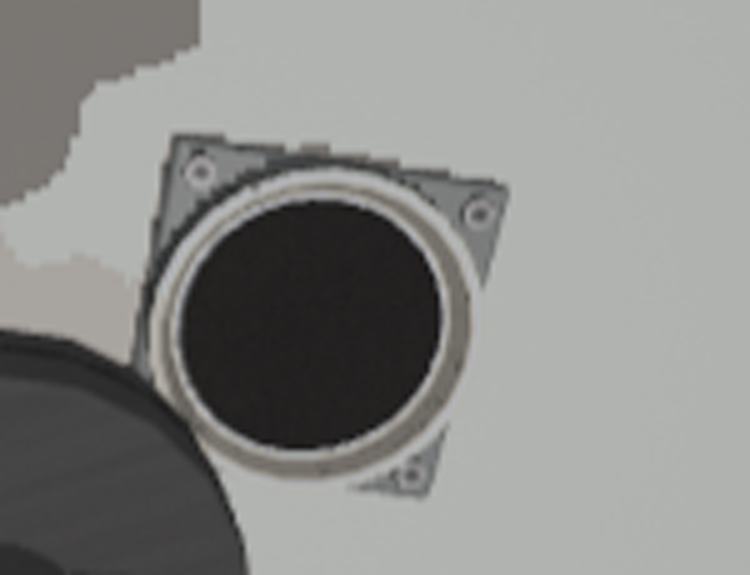

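Request:
arm_command(increments=[[0.04, 0.01, 0, 0, 0, 0, 0], [0.081, 0.0185, 0, 0, 0, 0, 0], [0.081, 0.0185, 0.03, 0, 0, 0, 0], [0.081, 0.0185, 0.06, 0, 0, 0, 0], [0.081, 0.0185, 0.09, 0, 0, 0, 0], [0.081, 0.0185, 0.12, 0, 0, 0, 0], [0.081, 0.0185, 0.14, 0, 0, 0, 0], [0.081, 0.0185, 0.15, 0, 0, 0, 0], [0.081, 0.0185, 0.15, 0, 0, 0, 0], [0.081, 0.0185, 0.15, 0, 0, 0, 0]])

```text
t: 32.9
tool_pos: [0.6458, 0.1112, 0.0619]
ee_rot: [0.002, 0.706, 0.708, 0.002]
ft_force: [-0.2, -0.6, -5.2]
opening: 0.202
```

```bash
python3 - <<'E'
from look import *
k=(.6445,.1108)
look("pics/w23.png",[(.016,.0395,k),(.008,.035,k)],s=3,x0=130,y0=130,w=250,h=190)
im=env.read_camera("scene"); crop(im,170,170,110,90,6,"pics/s23.png")
E
```

```text
[0.6458 0.1112 0.0619] [126.9 127.3   0.3] 0.20219230388331466 [-0.2 -0.6 -5.2] t 32.9
```

View pics/w23.png

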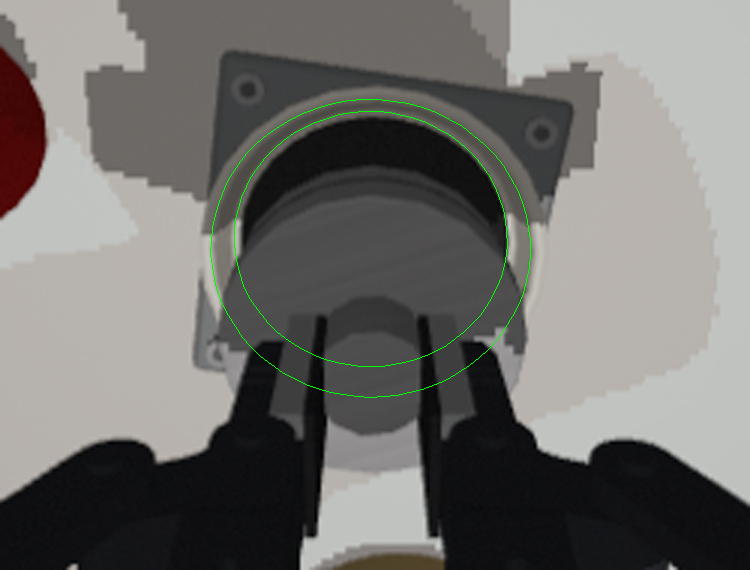

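View pics/s23.png

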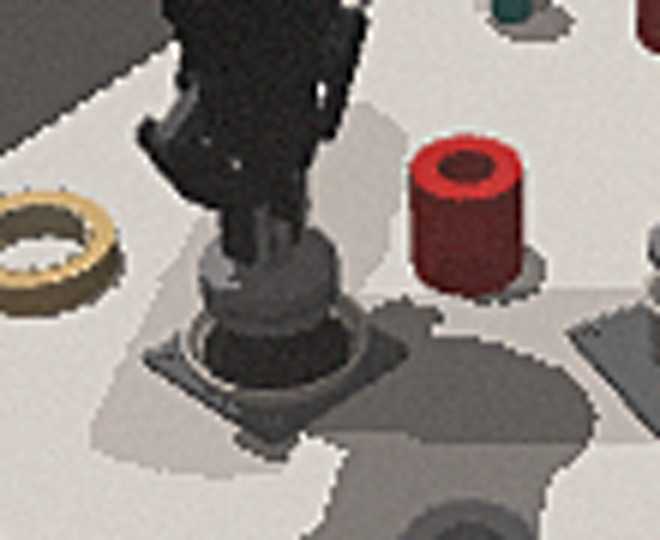

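Request:
arm_command(increments=[[0.001, -0.0004, 0.005, 0, 0, 0, 0], [0.001, -0.0004, 0.01, 0, 0, 0, 0], [0.001, -0.0004, 0.015, 0, 0, 0, 0], [0.001, -0.0004, 0.02, 0, 0, 0, 0], [0.001, -0.0004, 0.024, 0, 0, 0, 0], [0.001, -0.0004, 0.0265, 0, 0, 0, 0], [0.001, -0.0004, 0.0265, 0, 0, 0, 0]])

```text
t: 33.7
tool_pos: [0.6455, 0.1121, 0.0353]
ee_rot: [0.002, 0.706, 0.708, 0.002]
ft_force: [0.0, -0.4, -6.2]
opening: 0.204
```

Request:
arm_command(increments=[[0, 0, 0.001, 0, 0, 0, 0], [0, 0, 0.002, 0, 0, 0, 0], [0, 0, 0.0025, 0, 0, 0, 0], [0, 0, 0.0025, 0, 0, 0, 0]])

```text
t: 34.1
tool_pos: [0.6459, 0.1122, 0.0339]
ee_rot: [0.002, 0.706, 0.708, 0.002]
ft_force: [-3.4, 0.1, 2.1]
opening: 0.199
```

Contact at the expected height. Release and rise.

Request:
arm_command(increments=[[0, 0, 0.0005, 0, 0, 0, 0.25], [0, 0, 0, 0, 0, 0, 0.4], [0, 0, 0, 0, 0, 0, 0.5], [0, 0, 0, 0, 0, 0, 0.6], [0, 0, -0.01, 0, 0, 0, 0.6], [0, 0, -0.03, 0, 0, 0, 0.6], [0, 0, -0.07, 0, 0, 0, 0.6], [0, -0.03, -0.12, 0, 0, 0, 0.6], [0, -0.08, -0.16, 0, 0, 0, 0.6], [0, -0.08, -0.16, 0, 0, 0, 0.6], [0, -0.08, -0.16, 0, 0, 0, 0.6]])

```text
t: 35.2
tool_pos: [0.5649, 0.1124, 0.1984]
ee_rot: [0.004, 0.705, 0.709, 0.006]
ft_force: [0.1, 0.6, -0.5]
opening: 0.6
```

```bash
python3 - <<'E'
from look import *
k=(.6452,.1118)
look("pics/w24.png",[(.030,.031,k),(.046,.011,k),(.016,.0395,k)])
for n in("scene","top"):
    im=env.read_camera(n); crop(im,*((120,110,230,190,3.3) if n=="scene" else (100,110,320,150,2.4)),f"pics/{n}24.png")
E
```

```text
[0.5649 0.1124 0.1984] [126.7 127.2   1. ] 0.6000177121373483 [ 0.1  0.6 -0.5] t 35.2
```

View pics/w24.png

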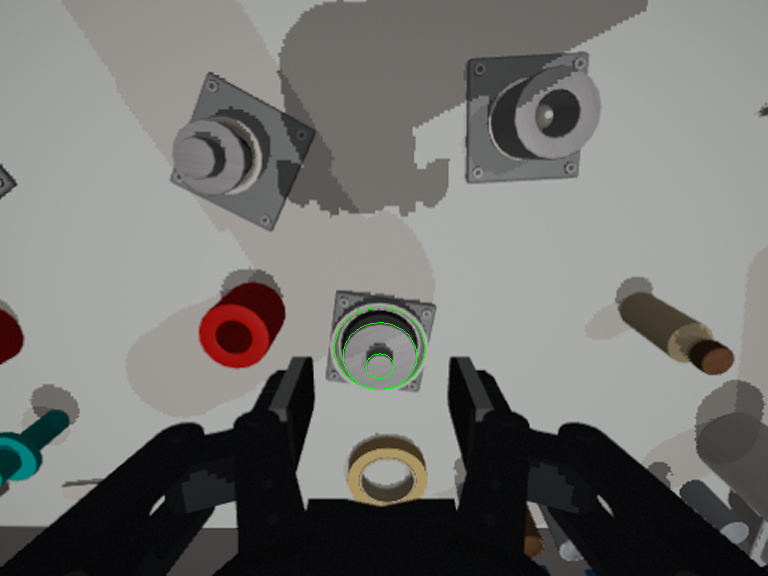

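View pics/scene24.png

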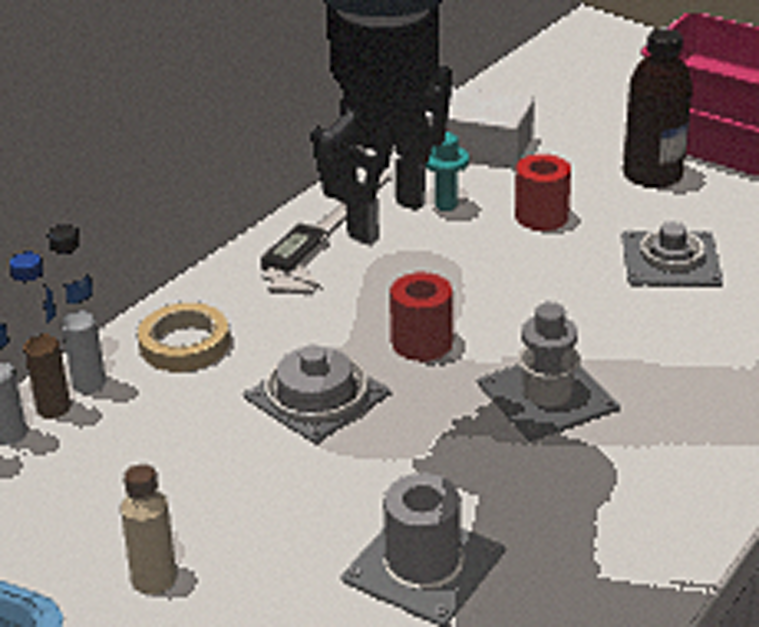

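View pics/top24.png

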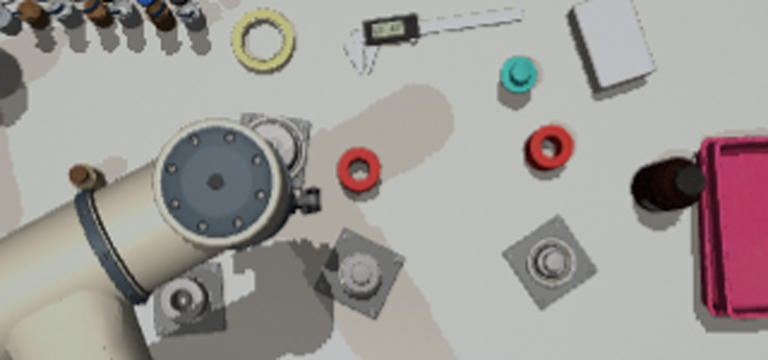

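All four parts are seated upright at the expected heights, both bottles are standing, and the gripper is clear, so I'm handing in.

```bash
python3 - <<'E'
from bench import env
print(env.finish_job())
E
```

```text
the job is handed in; nothing more can be done
None
```

The die is stripped and all four parts are on their stands, in the order asked: cap in the small cup, plunger in the deep socket, sleeve over the post, base in the wide cup. The job was handed in at about 35 s of the 120 s allowed; the hand-in itself reports no verdict.

- **Placing:** each part was lowered until the force reading showed contact, within about 0.2 mm of the seated height I expected. I released it only then.
- **Last pictures:** the wrist-camera overlays show the cap, plunger, sleeve and base upright at their seated heights. The post tip is visible inside the sleeve's bore. Both bottles are standing, with no change visible in the pictures, and the red and turquoise look-alikes were not touched.
- **Forces:** the largest wrist force I read was about 10 N.
- **Disagreement:** the top and wrist cameras differed by about 1.5–3 mm in x. I used the wrist camera for both picking and placing, and no check failed.

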